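# Pack the inspection-lamp kit in layers

### The arm

A 6-joint arm with a two-finger parallel gripper is mounted at the origin on the work surface. World frame = base frame: x ahead of the robot, y to its left, z up, the work surface at z = 0. Lengths are in m, angles in rad, forces in N, time in s.
With the tool pointing down it reaches from about 0.375 to 0.9 m from the base axis. Payload 3.1 kg.
Tool frame: the origin (TCP) lies midway between the tips of the shut fingers; the grasp point (between the pads) lies 19 mm behind it; x points along the fingers, y is the direction in which the jaws open and shut, and the axes are right-handed (so a half turn about x gives the same grasp; the last joint's range is limited). The gripper opens to 87 mm and grips with 3 to 60 N. Pads are 19 mm wide; open, the fingers measure 117 mm over their backs; the gripper's body (75 mm by 190 mm) begins 51 mm behind the grasp point.
Start: joints at [1.141, 0.527, 1.433, -0, 1.181, -0.178], TCP at [0.156, 0.605, 0.223] pointing down, gripper open.
Joint ranges: [-3.08, 3.08], [-0.75, 2.2], [0.22, 2.44], [-1.43, 4.57], [0, 2.65], [-2.85, 2.85]. Speed limits (rad/s): [2.79, 2.79, 3.14, 3.14, 3.14, 3.14].

### API

Orientations are given as a unit quaternion [x, y, z, w].
In Python, from rig import get_obs, imaging, robot gives the robot as it stands.
- The arm moves only by the shell command python3 -m inch 'ROWS' [FORCE]. ROWS is JSON, a list of rows, each a list of 3 entries, a list of its own where there are three numbers: the finger opening in mm, from 0 to 87, then the shift along the tool's x, y, z in mm, then the turn, a rotation vector about the tool's x, y, z in degrees. In form: [[grip, [dx, dy, dz], [wx, wy, wz]], ...]. A call has 1 to 12 rows; each row shifts and turns the pose as measured when the row begins, along the tool's axes as they then stand; what a row does not reach is not made up. A row lasts 1/8 s, in which the tool goes at most 62.5 mm and 10.7 degrees, less where a joint would pass 70% of its speed; a pose out of reach is approached as far as the arm can. A call with a gripper value outside its range is refused whole. The fingers move at their own pace and stop on an object; FORCE is the grip in N (left out, the last holds). Time passes only in rows, so rows that do not move let the fingers close. It gives the time, the measured TCP pose, the force and the opening at its end, in the units of the state.
- get_obs(): the state, without advancing time (a new reading comes with each control period).
- imaging.camera(name): name is "scene" or "top" or "wrist"; returns the picture (420x560x3 uint8, red, green, blue); there is no depth.
- imaging.camera_params(name): a dict with "camera_matrix" (3x3 intrinsics, pixels), "xyz" and "rotation" of the camera in the world. Camera axes: x right, y down, z forward; pixel columns grow to the right and rows downward; lengths in m; the calibration is good to about 2 mm. A picture is of the moment at which its call begins: read the wrist's pose just before it. camera_params takes no time and is no camera call; for the wrist camera it gives the pose at the moment of the call.
- robot.hand_in(): hands the job in, once; it reports no verdict.
Trained networks look in the newest picture that a camera, given by its name, has taken for a name from the list of things; names that differ only in an ending like _2 or _b are one class to them, and where a whole thing is asked for, a point or a joint stands for the part that bears it (a point fixed in the world has none). Each returns a list of dicts, best first, with "confidence" (0 to 1); they miss things now and then, are a little off and sometimes report something else, mostly with a low value. They report only what shows in the picture. A call takes as long as a camera call. They do not tell look-alikes from the thing itself.
- imaging.cut_out(camera, target): "pixels" (420x560 bool, what is visible of it) and "box" ([centre column, centre row, width, height] in pixels, round what is visible of it).
- imaging.tip_of(camera, target): "pixel" ([column, row] in pixels: a listed point, or the origin of a listed thing).
The state is a dict: "time": time; "q": joint angles; "joint_velocities": joint speeds; "joint_torque": joint torques, N m; "position": TCP position; "tool_rot": TCP orientation; "ft_force": force on the tool from outside, world axes, zero at the start; "moment": the same for the moment, N m; "grip_width": finger opening in m.
Only numpy, scipy, OpenCV 4.12 (cv2) and the standard library are available. Lean on these libraries where they do the work, as an engineer would, in place of code of your own. Each camera call takes 0.05 s, during which the arm holds its last target. There are 200 camera calls.

### The job

Pack the red kit case in layers: first lay every stick lamp on the bench flat in a lane of its own at the bottom of the case, then set the white insert tray over them, level on its ledges, and last lay the battery pack and the charger flat on the tray, one on each grey square either side of the blue handle. The battery pack is jammed under the lips of the feed chute: push it back up the slope until it is clear, then lift it out. Leave the screwdriver and the spanner where they lie.

Things in the scene. Friction and masses are not known exactly. Their poses are not given: they have to be found in the camera images.
- case: Red open kit case, fixed to the bench, 148 (x) x 256 (y) x 48 mm high, walls 4 mm, inside 140 x 248 mm. Origin: centre of its underside; z up. Floor top 6 mm above the origin.
- lane (a point): Middle of the case's floor, and of its middle lane. White floor ribs 5 mm high, 4 mm thick, along the case's x at y = -81, -27, 27, 81 mm make three lanes 50 mm wide, centred at y = -54, 0 and 54 mm, each for one lamp lying along x.
- ledge (a point): Middle of the top of the +y ledge in the case. Ledges 14 mm wide run along x inside both y ends (|y| from 110 to 124 mm), tops 38 mm above the case's origin; they carry the insert tray clear over the lamps.
- tray: White insert tray, loose, 132 (x) x 240 (y) mm, 6 mm plate, rim 6 mm higher and 4 mm thick; 175 to 325 g. Origin: centre of its underside; z up. In its middle a blue fin handle 60 mm along x, 12 mm thick along y, top 40 mm above the origin. Fits the case with 4 mm play all round, y along the case's y, either way about; seated, its origin is 38 mm above the case's.
- square (a point): Middle of the grey square (90 x 90 mm) at the tray's y = 64 mm, on the plate's top; the other is at y = -64 mm. They are the two places of the top layer.
- chute: Aluminium feed chute, fixed to the bench at the robot's left or right. Origin: on the bench under the deck's middle; z up. Its deck, 300 mm long, rises along the chute's +x at 0.2 rad (11.5 degrees). Grey side guides, 52 mm apart.
- deck (a point): Middle of the deck's surface, 65 mm above the bench. Along the slope from here (+ uphill): from -100 to 0 mm guides 42 mm high; on them, from -90 to 0 mm, yellow lips overhang inward 39 mm above the deck, leaving an open slot 38 mm wide along the middle; from 0 to 144 mm the deck is open above, guides only 10 mm high; end wall 20 mm high at 144 mm.
- mouth (a point): On the deck's surface, 130 mm down the slope from its middle. The deck is free here from -150 to -108 mm. Two yellow stop tabs, 22 mm high and 42 mm apart, with uphill faces at -100 mm, keep the pack from sliding out downhill; between them a finger can reach the pack's lower end.
- pack: Battery pack, black block with orange side stripes, 80 (x) x 46 (y) x 36 (z) mm, 175 to 325 g; origin at its middle. Starts in the chute, x uphill, between stop tabs and open deck, held down by the lips. Slides up when its lower end is pushed with a few N; friction keeps it where it is left. Free to lift by its long sides once its middle is over 42 mm uphill of the deck's middle.
- charger: Charger, white block 80 (x) x 40 (y) x 36 (z) mm with a grey socket panel and a red switch on top, 125 to 235 g; origin at its middle. Starts flat on the bench in the row with the lamps. It and the pack may lie on any long face.
- lamp_a: Stick inspection lamp, yellow plastic bar 120 x 26 x 26 mm (x the long axis; lens at +x, black grip at -x), about 140 g. Origin at its middle. Any long face may be down. May be absent.
- lamp_b: Stick inspection lamp, orange plastic bar 120 x 26 x 26 mm (x the long axis; lens at +x, black grip at -x), about 140 g. Origin at its middle. Any long face may be down. May be absent.
- lamp_c: Stick inspection lamp, green plastic bar 120 x 26 x 26 mm (x the long axis; lens at +x, black grip at -x), about 140 g. Origin at its middle. Any long face may be down. May be absent.
- lamp_d: Stick inspection lamp, blue plastic bar 120 x 26 x 26 mm (x the long axis; lens at +x, black grip at -x), about 140 g. Origin at its middle. Any long face may be down. May be absent.
- driver: Bystander: screwdriver, 190 mm long, yellow handle, at the robot's left; origin at its middle.
- spanner: Bystander: steel spanner, 180 mm long, at the robot's right; origin at its middle.
Not all that is in view belongs to the job. Leave any pink or turquoise look-alike of the lamp_a alone.

How it is judged:
On the way, in this order (a step that is already met when the one before it is completed fails the run):
1. every lamp present lies flat in a lane of its own at the bottom of the case (x of lamp_a in the frame of case between -0.014 and 0.014 m and z of lamp_a in the frame of case between 0.012 and 0.024 m and angle between the x axis of each of lamp_a, lamp_b, lamp_c, lamp_d and the x axis of case, either way round below 0.25 rad and (y of lamp_a in the frame of case between -0.07 and -0.038 m or y of lamp_a in the frame of case between -0.016 and 0.016 m or y of lamp_a in the frame of case between 0.038 and 0.07 m) and x of lamp_b in the frame of case between -0.014 and 0.014 m and z of lamp_b in the frame of case between 0.012 and 0.024 m and (y of lamp_b in the frame of case between -0.07 and -0.038 m or y of lamp_b in the frame of case between -0.016 and 0.016 m or y of lamp_b in the frame of case between 0.038 and 0.07 m) and x of lamp_c in the frame of case between -0.014 and 0.014 m and z of lamp_c in the frame of case between 0.012 and 0.024 m and (y of lamp_c in the frame of case between -0.07 and -0.038 m or y of lamp_c in the frame of case between -0.016 and 0.016 m or y of lamp_c in the frame of case between 0.038 and 0.07 m) and x of lamp_d in the frame of case between -0.014 and 0.014 m and z of lamp_d in the frame of case between 0.012 and 0.024 m and (y of lamp_d in the frame of case between -0.07 and -0.038 m or y of lamp_d in the frame of case between -0.016 and 0.016 m or y of lamp_d in the frame of case between 0.038 and 0.07 m)), for 0.2 s.
2. the insert tray sits level on the case's ledges, over the lamps (all of step 1 and x of tray in the frame of case between -0.008 and 0.008 m and y of tray in the frame of case between -0.008 and 0.008 m and z of tray in the frame of case between 0.033 and 0.042 m and angle between tray's own z axis and vertical below 0.05 rad and angle between the x axis of tray and the x axis of case, either way round below 0.12 rad), for 0.2 s.
At the end, for the whole second after the job is handed in: Each lamp flat in a lane of its own (16 mm across, 14 mm along, 0.25 rad); tray on its ledges (8 mm in x and y, 5 mm in height, level 0.05 rad, aligned 0.12 rad); pack and charger flat and still on the tray, one each side of the handle, middles 25-95 mm from it and within 28 mm of mid-tray in x (all of step 2 and x of pack in the frame of tray between -0.028 and 0.028 m and z of pack in the frame of tray between 0.02 and 0.033 m and angle between pack's own x axis and vertical between 1.45 and 1.69 rad and linear speed of each of pack, charger, tray below 0.02 m/s and (y of pack in the frame of tray between 0.025 and 0.095 m or y of pack in the frame of tray between -0.095 and -0.025 m) and x of charger in the frame of tray between -0.028 and 0.028 m and z of charger in the frame of tray between 0.02 and 0.033 m and angle between charger's own x axis and vertical between 1.45 and 1.69 rad and (y of charger in the frame of tray between 0.025 and 0.095 m or y of charger in the frame of tray between -0.095 and -0.025 m) and ((y of pack in the frame of tray above 0 m and y of charger in the frame of tray below 0 m) or (y of pack in the frame of tray below 0 m and y of charger in the frame of tray above 0 m))); the robot touches nothing.
It fails at once if the screwdriver or the spanner is moved more than 40 mm (distance of any of driver, spanner from where it was at the start of the episode above 0.04 m).
Of lamp_a, lamp_b, lamp_c, lamp_d only 2 to 3 are there at a start; the rules pass over those that are not, and their reading is None.
At some moment in a run one of lamp_a, lamp_b, lamp_c, lamp_d, charger may be knocked a few centimetres aside while the robot is not near it.
Once in a run the grip may slacken for a moment while it holds something.
It also fails if it takes over 208 s, if anything falls off the work surface, if the arm or the gripper's body presses on something with over 40 N, if the wrist force passes 120 N, or if a joint passes its speed limit or range.

## Working session

There is one attempt and no reset: what is moved stays moved. The work goes in short steps, Python scripts to look and compute and a shell command to move; the robot and the scene stay as the last step left them, time stands still between calls to the robot, and variables do not carry over. Pictures are saved under pics/ and viewed, about 12 in all and at most 16, crops included, and the job is handed in when it is done.

```bash
ls; mkdir -p pics; python3 - <<'E'
from rig import get_obs, imaging, robot
import cv2,numpy as np
o=get_obs();print({k:np.round(v,3).tolist() for k,v in o.items()})
for c in("scene","top"):
    im=imaging.camera(c);cv2.imwrite(f"pics/{c}0.png",im[:,:,::-1])
    p=imaging.camera_params(c);print(c,p["xyz"],np.round(p["rotation"],3).tolist(),p["camera_matrix"])
E
```

```text
pics
{'time': 0.0, 'q': [1.14, 0.528, 1.434, 0.0, 1.181, -0.178], 'joint_velocities': [-0.001, 0.0, 0.001, -0.001, 0.0, -0.001], 'joint_torque': [0.001, -44.005, -17.659, 0.064, 0.058, -0.0], 'position': [0.155, 0.605, 0.222], 'tool_rot': [0.088, 0.702, -0.09, 0.701], 'ft_force': [-0.406, 0.123, -0.553], 'moment': [0.021, -0.0, -0.045], 'grip_width': 0.087}
scene [ 1.53706967 -0.35871823  1.22992475] [0.754, 0.542, -0.219, -0.3] [[485.67113906   0.         280.36908709]
 [  0.         485.67113906 207.95969094]
 [  0.           0.           1.        ]]
top [0.20101273 0.0191175  1.35501405] [-0.674, 0.73, -0.083, 0.074] [[464.0461002    0.         279.24993974]
 [  0.         464.0461002  211.64848103]
 [  0.           0.           1.        ]]
```

View pics/scene0.png

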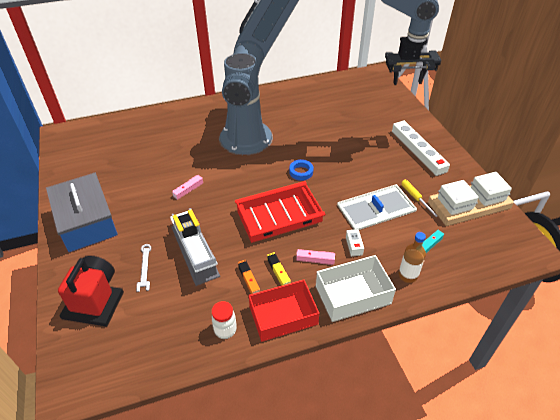

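View pics/top0.png

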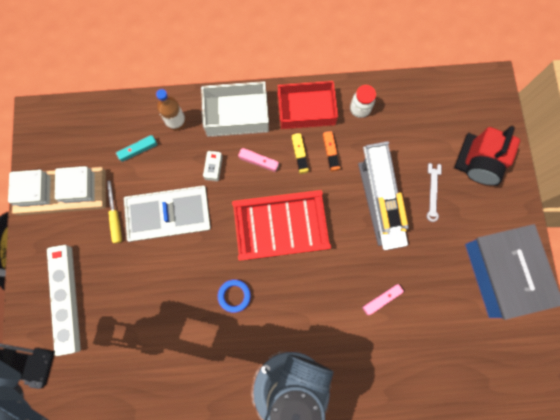

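```bash
cat > h.py <<'E'
from rig import get_obs, imaging, robot
import cv2,numpy as np
from scipy.spatial.transform import Rotation as R
from scipy.optimize import minimize
def par(c):
    p=imaging.camera_params(c);q=np.array(p["rotation"])
    return np.array(p["camera_matrix"]),np.array(p["xyz"]),(R.from_quat(q) if q.size==4 else R.from_matrix(q))
def proj(P,p):
    K,t,r=p;c=r.inv().apply(np.atleast_2d(P)-t)@K.T
    return c[:,:2]/c[:,2:]
def ray(px,z,p):
    K,t,r=p;d=r.apply(np.linalg.inv(K)@[px[0],px[1],1]);return t+d*(z-t[2])/d[2]
def box(a,b,c,z0=0):   # corners, z from z0 to z0+c
    return np.array([[x,y,z] for x in(-a/2,a/2) for y in(-b/2,b/2) for z in(z0,z0+c)])
SH=dict(case=box(.148,.256,.048),tray=np.vstack([box(.132,.240,.012),box(.06,.012,.04)]),
 charger=box(.08,.04,.036,-.018),pack=box(.08,.046,.036,-.018),lamp=box(.12,.026,.026,-.013))
def hullmask(P,p):
    m=np.zeros((420,560),np.uint8)
    cv2.fillConvexPoly(m,cv2.convexHull(np.round(proj(P,p)*16).astype(np.int32)),1,cv2.LINE_AA if 0 else 8,4);return m>0
def fit(shape,obs,x0,z,tilt=None):
    """obs: list of (mask,par). returns x,y,yaw, IoU"""
    S=SH[shape];T=R.identity() if tilt is None else R.from_euler('y',-tilt)
    f=lambda v:-np.mean([ (m&h).sum()/max((m|h).sum(),1) for m,p in obs for h in [hullmask(R.from_euler('z',v[2]).apply(T.apply(S))+[v[0],v[1],z],p)]])
    best=None
    for y in np.arange(0,np.pi,np.pi/6):
        s=np.array([x0[0],x0[1],y]);r=minimize(f,s,method="Nelder-Mead",options=dict(initial_simplex=[s,s+[.015,0,0],s+[0,.015,0],s+[0,0,.3]],xatol=1e-4,fatol=1e-4))
        if best is None or r.fun<best.fun:best=r
    return np.round(best.x,4),round(-best.fun,3)
def look(cam,name=None):
    p=par(cam);im=imaging.camera(cam)
    if name:cv2.imwrite(f"pics/{name}.png",im[:,:,::-1])
    return p,im
def cuts(cam,t):return imaging.cut_out(cam,t)
def rgb(im,m):return np.median(im[m],0).astype(int) if m.sum() else None
E
cat > s1.py <<'E'
from h import *
D={c:look(c) for c in("top","scene")}
for t in("case","tray","charger","lamp_a","pack"):
    obs={}
    for c in D:
        for d in cuts(c,t):
            print(t,c,round(d["confidence"],2),np.round(d["box"]).tolist(),d["pixels"].sum(),rgb(D[c][1],d["pixels"]))
            obs.setdefault(c,d)
    if t in("case","tray","charger"):
        z={"case":0,"tray":0,"charger":.018}[t]
        x0=ray(obs["top"]["box"][:2],.02,D["top"][0])
        for k in(["top"],["scene"],["top","scene"]):
            try:print("  fit",t,k,fit(t,[(obs[c]["pixels"],D[c][0]) for c in k],x0,z))
            except KeyError as e:print(e)
for t,z in(("deck",.065),("mouth",.0392),("lane",.006),("ledge",.038),("square",.006),("case",0),("tray",0),("charger",.018)):
    for c in D:
        for d in imaging.tip_of(c,t):print(t,c,round(d["confidence"],2),np.round(d["pixel"],1),np.round(ray(d["pixel"],z,D[c][0]),4))
E
python3 s1.py
```

```text
case top 0.92 [279.0, 226.0, 99.0, 68.0] 5274 [252  78  73]
case top 0.62 [385.0, 194.0, 50.0, 107.0] 2952 [243 226 206]
case scene 0.7 [281.0, 211.0, 87.0, 58.0] 3448 [254  56  48]
case scene 0.59 [281.0, 269.0, 24.0, 28.0] 346 [254 218  67]
  fit case ['top'] (array([ 0.4572, -0.0087,  0.0431]), np.float64(0.905))
  fit case ['scene'] (array([ 0.4551, -0.0085,  0.0355]), np.float64(0.954))
  fit case ['top', 'scene'] (array([ 0.457 , -0.0085,  0.0413]), np.float64(0.928))
tray top 0.84 [168.0, 213.0, 87.0, 53.0] 3520 [211 212 209]
tray scene 0.7 [379.0, 204.0, 80.0, 48.0] 2087 [195 200 204]
tray scene 0.46 [248.0, 276.0, 24.0, 28.0] 351 [254 137  54]
  fit tray ['top'] (array([0.5285, 0.3245, 3.1918]), np.float64(0.945))
  fit tray ['scene'] (array([0.528 , 0.3262, 3.2167]), np.float64(0.976))
  fit tray ['top', 'scene'] (array([0.5278, 0.3262, 0.0737]), np.float64(0.96))
charger top 0.69 [213.0, 167.0, 12.0, 32.0] 419 [246 237 229]
charger scene 0.82 [354.0, 242.0, 20.0, 26.0] 360 [245 222 217]
  fit charger ['top'] (array([ 0.6612,  0.1803, -0.161 ]), np.float64(0.88))
  fit char
[... 1559 characters left out ...]
 scene 0.68 [357.7 212.9] [0.5367 0.2495 0.006 ]
square scene 0.29 [186.4 224.5] [ 0.4006 -0.3202  0.006 ]
case top 0.9 [275.7 227.5] [0.4597 0.005  0.    ]
case top 0.3 [382.5 199.4] [ 0.5198 -0.3227  0.    ]
case scene 0.55 [280.8 216.8] [ 0.464  -0.0055  0.    ]
tray top 0.97 [166.3 212.8] [0.5305 0.3275 0.    ]
tray top 0.4 [385.3 195.4] [ 0.5315 -0.3327  0.    ]
tray scene 0.66 [378.4 204.1] [0.5165 0.3392 0.    ]
charger top 0.91 [216.4 164.2] [0.6647 0.1685 0.018 ]
charger top 0.23 [279.9 229.6] [ 0.449  -0.0066  0.018 ]
charger top 0.22 [392.9 211.5] [ 0.4764 -0.344   0.018 ]
charger top 0.18 [189.3 211.9] [0.5234 0.2557 0.018 ]
charger scene 0.74 [353.  240.4] [0.6529 0.1779 0.018 ]
```

```bash
cat > plan.py <<'E'
# python3 plan.py x y z jawyaw_deg [tilt_deg: tool leaned about jaw axis so that approach is normal to a +x-rising slope]
from h import *
import sys
def plan(x,y,z,yaw,tilt=0,half=True):
    o=get_obs();p=np.array(o["position"]);r=R.from_quat(o["tool_rot"]);out=[]
    for k in((0,180) if half else (0,)):
        a=np.radians(yaw+k);Y=np.array([np.cos(a),np.sin(a),0]);X=np.array([0,0,-1.]);t=R.from_matrix(np.c_[X,Y,np.cross(X,Y)])
        if tilt: t=R.from_rotvec(tilt)*t
        w=(r.inv()*t).as_rotvec(degrees=True);out.append((np.linalg.norm(w),w,t))
    n,w,t=min(out,key=lambda v:v[0])
    d=np.array([x,y,z])-p
    print("t",round(o["time"],2),"tcp",np.round(p,4),"grip",round(o["grip_width"],4),"F",np.round(o["ft_force"],1),"q",np.round(o["q"],2))
    print("turn first (tool deg)",np.round(w,2),"| then shift mm",np.round(t.inv().apply(d)*1e3,1),"| shift in present axes",np.round(r.inv().apply(d)*1e3,1))
    return
if __name__=="__main__":
    a=[float(v) for v in sys.argv[1:]]
    plan(*a[:4])
E
cat > lamps.py <<'E'
from h import *
import sys
def lamps(cams=("top","scene"),quiet=False):
    res={}
    for c in cams:
        p,im=look(c)
        for d in cuts(c,"lamp_a"):
            m=d["pixels"];hsv=cv2.cvtColor(im,cv2.COLOR_RGB2HSV)[m];h=np.median(hsv[hsv[:,1]>90][:,0]) if (hsv[:,1]>90).any() else -1
            n="orange" if 4<h<17 else "yellow" if 17<=h<35 else "other"
            if n!="other":res.setdefault(n,[]).append((m,p,d["box"],c))
    return {n:(fit("lamp",[(a,b) for a,b,_,_ in v],ray(v[0][2][:2],.02,v[0][1]),.013),[x[3] for x in v]) for n,v in res.items()}
if __name__=="__main__":print(lamps(sys.argv[1:] or ("top","scene")))
E
python3 - <<'E'
from lamps import *
print(lamps());print(lamps(("top",)))
im=imaging.camera("top");s=imaging.camera("scene")
a=cv2.resize(im[75:265,195:435],None,fx=3.3,fy=3.1);cv2.imwrite("pics/crop1.png",a[:,:,::-1])
P=par("top")
for t in("pack",):
  for d in imaging.tip_of("top",t):print(d["confidence"],d["pixel"],ray(d["pixel"],.073,P))
r=R.from_quat(get_obs()["tool_rot"]).as_matrix();print(np.round(r,3))
E
```

```text
{'orange': ((array([ 0.6809, -0.1823,  3.2226]), np.float64(0.791)), ['top']), 'yellow': ((array([ 0.6821, -0.0869,  0.0984]), np.float64(0.407)), ['top', 'scene', 'scene', 'scene'])}
{'orange': ((array([ 0.6808, -0.1823,  0.0791]), np.float64(0.915)), ['top']), 'yellow': ((array([ 0.6853, -0.0867,  0.0645]), np.float64(0.739)), ['top'])}
0.94 [392.5, 212.3] [ 0.46290085 -0.32764366  0.073     ]
[[ 0.     0.249  0.968]
 [ 0.     0.968 -0.249]
 [-1.     0.     0.   ]]
```

View pics/crop1.png

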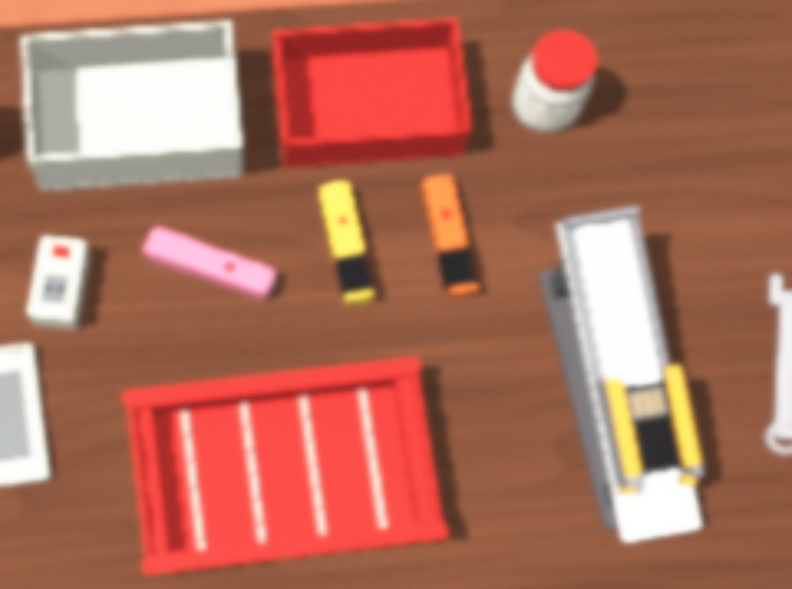

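```bash
python3 plan.py .684 -.087 .22 96
```

```text
t 1.95 tcp [0.1557 0.6053 0.2226] grip 0.0869 F [1.  1.  0.4] q [ 1.14  0.53  1.43 -0.    1.18 -0.18]
turn first (tool deg) [-20.43   0.    -0.  ] | then shift mm [   2.6 -743.7  453.1] | shift in present axes [   2.6 -538.8  684.1]
```

```bash
python3 -m inch '[[87,[0,0,0],[-10,0,0]],[87,[0,0,0],[-10,0,0]],[87,[0,-50,30],[0,0,0]],[87,[0,-50,30],[0,0,0]],[87,[0,-50,30],[0,0,0]],[87,[0,-50,30],[0,0,0]],[87,[0,-50,30],[0,0,0]],[87,[0,-50,30],[0,0,0]],[87,[0,-50,30],[0,0,0]],[87,[0,-50,30],[0,0,0]],[87,[0,-50,30],[0,0,0]],[87,[0,-50,30],[0,0,0]]]' 40; python3 plan.py .684 -.087 .22 96
```

```text
time: 3.45
position: [0.5207, 0.1337, 0.2241]
tool_rot: [-0.039, 0.702, 0.044, 0.709]
ft_force: [0.3, 0.9, -0.1]
grip_width: 0.0872
t 3.45 tcp [0.5207 0.1337 0.2241] grip 0.0872 F [ 0.3  0.9 -0.1] q [ 0.04  0.4   1.66  0.01  1.07 -1.65]
turn first (tool deg) [ 0.78  0.57 -0.37] | then shift mm [   4.1 -236.5  139.3] | shift in present axes [   4.  -238.4  136. ]
```

```bash
python3 -m inch '[[87,[0,-60,34],[0,0,0]],[87,[0,-60,34],[0,0,0]],[87,[0,-60,34],[0,0,0]],[87,[0,-60,34],[0,0,0]],[87,[0,0,0],[0,0,0]]]'; python3 plan.py .684 -.087 .1 96
python3 - <<'E'
from h import *
p,im=look("wrist","w1")
for d in cuts("wrist","lamp_a"):
    m=d["pixels"];print(d["confidence"],d["box"],rgb(im,m));print(fit("lamp",[(m,p)],ray(d["box"][:2],.02,p),.013))
E
```

```text
time: 4.08
position: [0.671, -0.0729, 0.2243]
tool_rot: [-0.038, 0.701, 0.042, 0.711]
ft_force: [0.1, 0.1, 0.4]
grip_width: 0.0868
t 4.08 tcp [ 0.671  -0.0729  0.2243] grip 0.0868 F [0.1 0.1 0.4] q [-0.28  0.59  1.31  0.01  1.23 -1.96]
turn first (tool deg) [ 0.42  0.87 -0.29] | then shift mm [124.3 -15.4  11.5] | shift in present axes [124.4 -16.1   9.5]
0.98 [269.1, 189.6, 26.7, 101.1] [255 241   0]
(array([ 0.6813, -0.0846,  0.1119]), np.float64(0.951))
0.88 [376.8, 190.6, 93.1, 69.5] [255 200 229]
(array([0.6703, 0.0422, 1.1051]), np.float64(0.944))
0.57 [187.2, 178.3, 29.6, 102.6] [192 101   0]
(array([ 0.6814, -0.1804,  0.0918]), np.float64(0.924))
```

View pics/w1.png

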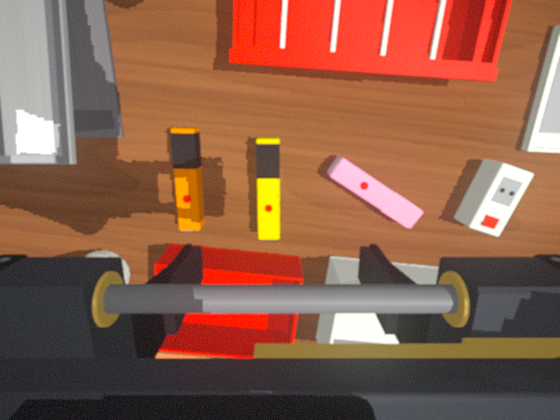

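```bash
python3 -m inch '[[60,[54,-13,9],[0.5,0.8,-0.3]],[60,[54,0,0],[0,0,0]],[60,[50,0,0],[0,0,0]],[60,[40,0,0],[0,0,0]],[60,[0,0,0],[0,0,0]]]' 40; python3 plan.py .6813 -.0846 .008 96.4
```

```text
time: 4.8
position: [0.6767, -0.0706, 0.0248]
tool_rot: [-0.039, 0.707, 0.042, 0.705]
ft_force: [-0.3, 1.1, -0.4]
grip_width: 0.0605
t 4.8 tcp [ 0.6767 -0.0706  0.0248] grip 0.0605 F [-0.3  1.1 -0.4] q [-0.27  0.84  1.41  0.    0.89 -1.96]
turn first (tool deg) [ 0.21 -0.1  -0.25] | then shift mm [ 16.8 -14.4   3.1] | shift in present axes [ 16.7 -14.5   3. ]
```

```bash
python3 -m inch '[[60,[0,-14.5,3],[0,0,0]],[60,[0,0,0],[0,0,0]],[60,[15,0,0],[0,0,0]],[60,[0,0,0],[0,0,0]]]' 40; python3 plan.py .6813 -.0846 .008 96.4
```

```text
time: 5.3
position: [0.6854, -0.0853, 0.0161]
tool_rot: [-0.041, 0.703, 0.042, 0.709]
ft_force: [-0.5, -0.2, -0.3]
grip_width: 0.0599
t 5.3 tcp [ 0.6854 -0.0853  0.0161] grip 0.0599 F [-0.5 -0.2 -0.3] q [-0.29  0.86  1.39  0.    0.88 -1.98]
turn first (tool deg) [ 0.31  0.46 -0.01] | then shift mm [ 8.1  1.1 -4. ] | shift in present axes [ 8.   1.1 -4.1]
```

```bash
python3 -m inch '[[60,[8,0,-4],[0,0,0]],[60,[0,0,0],[0,0,0]],[20,[0,0,0],[0,0,0]],[20,[0,0,0],[0,0,0]],[20,[0,0,0],[0,0,0]],[20,[0,0,0],[0,0,0]]]' 40;python3 -m inch '[[20,[-30,0,0],[0,0,0]],[20,[-40,0,0],[0,0,0]],[20,[-40,0,0],[0,0,0]],[20,[0,0,0],[0,0,0]]]'; python3 plan.py .4580 -.0625 .1 92.3;  python3 plan.py .4557 .0455 .1 92.3
```

```text
time: 6.05
position: [0.6815, -0.0857, 0.008]
tool_rot: [-0.041, 0.703, 0.042, 0.709]
ft_force: [0.8, -0.4, -0.1]
grip_width: 0.0273
time: 6.55
position: [0.6794, -0.0855, 0.1187]
tool_rot: [-0.041, 0.704, 0.042, 0.708]
ft_force: [0.3, -0.9, -1.4]
grip_width: 0.0258
t 6.55 tcp [ 0.6794 -0.0855  0.1187] grip 0.0258 F [ 0.3 -0.9 -1.4] q [-0.29  0.72  1.36  0.    1.06 -1.98]
turn first (tool deg) [ 4.41  0.27 -0.11] | then shift mm [  18.7   31.9 -220.3] | shift in present axes [  17.7   48.7 -217.3]
t 6.55 tcp [ 0.6794 -0.0855  0.1187] grip 0.0258 F [ 0.3 -0.9 -1.4] q [-0.29  0.72  1.36  0.    1.06 -1.98]
turn first (tool deg) [ 4.41  0.27 -0.11] | then shift mm [  18.7  139.9 -218.3] | shift in present axes [  17.9  156.2 -206.9]
```

```bash
python3 -m inch '[[20,[-25,50,-30],[4.4,0,0]],[20,[-25,50,-30],[0,0,0]],[20,[-25,20,-30],[0,0,0]],[20,[-25,0,0],[0,0,0]],[20,[0,0,0],[0,0,0]]]'; cat > casew.py <<'E'
from h import *
p,im=look("wrist","w2")
for d in cuts("wrist","case"):
    m=d["pixels"];print(d["confidence"],d["box"],rgb(im,m))
    if d["confidence"]>.5:print(fit("case",[(m,p)],ray(d["box"][:2],.02,p),0))
for d in imaging.tip_of("wrist","lane"):print("lane",d["confidence"],d["pixel"],ray(d["pixel"],.006,p))
for d in imaging.tip_of("wrist","ledge"):print("ledge",d["confidence"],d["pixel"],ray(d["pixel"],.038,p))
E
python3 casew.py;python3 plan.py .4548 .0455 .1 92.3
```

```text
time: 7.18
position: [0.5731, 0.0315, 0.2112]
tool_rot: [-0.011, 0.711, 0.015, 0.703]
ft_force: [0.2, -0.6, -1.8]
grip_width: 0.0254
0.85 [239.5, 85.6, 291.0, 167.4] [255  51  31]
(array([ 0.4684, -0.0079,  0.0453]), np.float64(0.972))
lane 0.55 [246.8, 83.8] [ 0.46071759 -0.0076088   0.006     ]
ledge 0.57 [361.4, 81.2] [0.45724631 0.10850962 0.038     ]
t 7.38 tcp [0.5718 0.0309 0.2087] grip 0.0257 F [-0.2  0.2 -2.4] q [-0.14  0.48  1.57  0.    1.11 -1.75]
turn first (tool deg) [-0.29 -0.95 -0.4 ] | then shift mm [ 108.7   19.3 -116.3] | shift in present axes [ 110.8   17.9 -114.6]
```

View pics/w2.png

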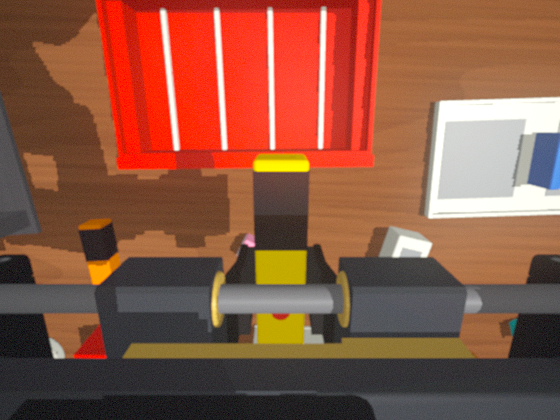

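```bash
python3 - <<'E'
from h import *
p,im=look("wrist")
cv2.imwrite("pics/w3.png",im[:,:,::-1])
# near wall: column scan
hsv=cv2.cvtColor(im,cv2.COLOR_RGB2HSV)
for c in (150,200,330):
    col=im[60:200,c].astype(int);red=(col[:,0]>120)&(col[:,1]<110)&(col[:,2]<110)
    i=np.where(red)[0];e=60+i.max()
    print(c,e,ray((c,e),.048,p)[:2],ray((c,e),0,p)[:2])
print([ (r,''.join('W' if im[r,200+k].min()>170 else '.' for k in range(0,40))) for r in (130,140,146,150,154)])
for r in (60,100):
    w=im[r,130:345].min(1)>150;x=np.where(w)[0]+130;print(r,x.tolist());print([np.round(ray((c,r),.011,p)[:2],4).tolist() for c in x[::3]])
E
```

```text
150 188 [ 0.56744646 -0.10295691] [ 0.57778149 -0.12225035]
200 187 [ 0.56459308 -0.05126802] [ 0.57450599 -0.06291465]
330 199 [0.57267517 0.08442455] [0.58378373 0.09285217]
[(130, '.....................WWWWW..............'), (140, '.....................WWWWWW.............'), (146, '......................WWWWW.............'), (150, '......................WWWWW.............'), (154, '........................................')]
60 [165, 166, 167, 168, 169, 170, 217, 218, 219, 220, 221, 268, 269, 270, 271, 272, 273, 320, 321, 322, 323, 324, 325]
[[0.4389, -0.0924], [0.4388, -0.0893], [0.4369, -0.0384], [0.4368, -0.0353], [0.4349, 0.0157], [0.4348, 0.0188], [0.4329, 0.0699], [0.4327, 0.0731]]
100 [169, 170, 171, 172, 173, 174, 219, 220, 221, 222, 223, 224, 269, 270, 271, 272, 273, 274, 319, 320, 321, 322, 323, 324]
[[0.4783, -0.0905], [0.4781, -0.0873], [0.4763, -0.0369], [0.4762, -0.0337], [0.4743, 0.0168], [0.4742, 0.02], [0.4724, 0.0706], [0.4723, 0.0738]]
```

```bash
python3 - <<'E'
from h import *
p=par("wrist");print(p[1])
im=cv2.imread("pics/w3.png")
print(im[140:206:2,200].tolist())
for r in (152,153,):print(r,ray((222,r),.011,p)[:2])
for r in (150,153,160,165,167):print(r,ray((222,r),.048,p)[:2])
E
python3 plan.py .456 .0455 .1 92.3
```

```text
[0.49774054 0.02738452 0.37258706]
[[6, 46, 255], [0, 37, 255], [0, 37, 255], [0, 40, 255], [27, 51, 255], [0, 42, 255], [26, 41, 209], [33, 47, 176], [29, 33, 192], [29, 39, 196], [23, 39, 193], [25, 39, 193], [25, 40, 193], [36, 43, 193], [32, 40, 195], [40, 56, 187], [53, 82, 151], [50, 78, 140], [37, 61, 120], [33, 63, 118], [51, 72, 121], [40, 63, 121], [51, 73, 123], [46, 69, 122], [41, 65, 117], [43, 67, 117], [34, 65, 113], [33, 56, 106], [45, 68, 115], [39, 67, 112], [47, 69, 115], [46, 67, 114], [36, 61, 107]]
152 [ 0.53170649 -0.03451911]
153 [ 0.53281572 -0.03453331]
150 [ 0.52624435 -0.02815927]
153 [ 0.52922659 -0.02819747]
160 [ 0.53624304 -0.02828732]
165 [ 0.54130503 -0.02835214]
167 [ 0.54334168 -0.02837822]
t 7.42 tcp [0.572  0.0308 0.2089] grip 0.0256 F [ 0.2  1.1 -2.2] q [-0.14  0.48  1.57  0.    1.11 -1.75]
turn first (tool deg) [-0.29 -0.93 -0.39] | then shift mm [ 108.9   19.3 -115.3] | shift in present axes [ 110.9   18.  -113.6]
```

```bash
python3 - <<'E'
from h import *
p,im=look("top")
a=cv2.resize(im[180:270,225:340],None,fx=6.5,fy=6.5,interpolation=cv2.INTER_CUBIC)
b=cv2.resize(cv2.imread("pics/w3.png")[:,:,::-1][0:200,90:390],None,fx=2.49,fy=2.49)
pw=par("wrist")
def dr(img,pp,ox,oy,s,cx,col,tops):
    for z,w,l in tops:
        P=R.from_euler('z',.0413).apply(np.array([[x,y,z] for x,y in((-w,-l),(w,-l),(w,l),(-w,l))]))+[cx,-.0088,0]
        q=(proj(P,pp)-[ox,oy]+.5)*s;cv2.polylines(img,[np.round(q).astype(np.int32)],True,col,1)
a=a.copy();b=b.copy()
for cx,col in((.459,(0,255,0)),):
    for img,pp,ox,oy,s in((a,p,225,180,6.5),(b,pw,90,0,2.49)):dr(img,pp,ox,oy,s,cx,col,[(.048,.074,.128),(.006,.07,.124),(.011,.07,.027)])
cv2.imwrite("pics/ov.png",np.vstack([np.pad(a,((0,0),(0,0),(0,0))),cv2.resize(b,(a.shape[1],480))])[:,:,::-1][:1080]*1)
c=cv2.imread("pics/ov.png");cv2.imwrite("pics/ov.png",cv2.resize(c,None,fx=.55,fy=.55,interpolation=cv2.INTER_AREA));print(c.shape)
E
```

```text
(1065, 748, 3)
```

View pics/ov.png

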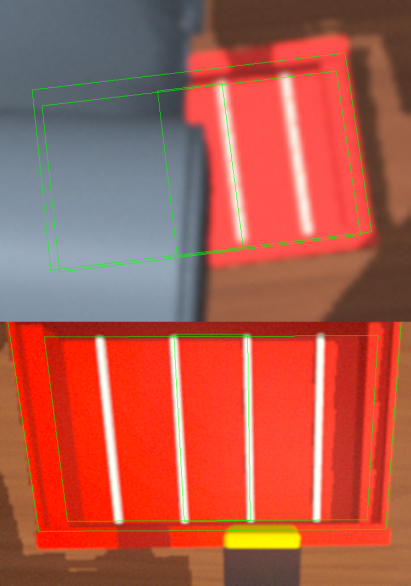

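```bash
python3 -m inch '[[20,[0,10,-58],[0,-0.9,0]],[20,[0,10,-58],[0,0,0]],[20,[0,0,0],[0,0,0]],[20,[40,0,0],[0,0,0]],[20,[50,0,0],[0,0,0]],[20,[0,0,0],[0,0,0]]]'; python3 plan.py .4568 .0452 .016 92.3
```

```text
time: 8.22
position: [0.4568, 0.0453, 0.1152]
tool_rot: [-0.009, 0.706, 0.013, 0.708]
ft_force: [0.4, -0.3, -1.3]
grip_width: 0.0259
t 8.22 tcp [0.4568 0.0453 0.1152] grip 0.0259 F [ 0.4 -0.3 -1.3] q [-0.15  0.49  1.95  0.01  0.7  -1.76]
turn first (tool deg) [-0.52  0.17 -0.35] | then shift mm [99.2 -0.1  0. ] | shift in present axes [99.2 -0.7 -0.3]
```

```bash
python3 -m inch '[[20,[40,0,0],[0,0,0]],[20,[35,0,0],[0,0,0]],[20,[15,0,0],[0,0,0]],[20,[0,0,0],[0,0,0]],[20,[5,0,0],[0,0,0]],[20,[0,0,0],[0,0,0]]]'; python3 plan.py .4568 .0452 .016 92.3
```

```text
time: 8.98
position: [0.4655, 0.044, 0.0241]
tool_rot: [-0.009, 0.703, 0.013, 0.711]
ft_force: [-2.3, -0.9, -2.3]
grip_width: 0.0258
t 8.97 tcp [0.4655 0.044  0.0241] grip 0.0258 F [-2.3 -0.9 -2.3] q [-0.15  0.68  1.98  0.01  0.47 -1.76]
turn first (tool deg) [-0.52  0.7  -0.23] | then shift mm [ 8.1  1.6 -8.7] | shift in present axes [ 8.   1.5 -8.8]
```

```bash
python3 -m inch '[[20,[0,1,-9],[0,0.7,0]],[20,[0,0,0],[0,0,0]],[20,[6,0,0],[0,0,0]],[20,[0,0,0],[0,0,0]]]'; python3 plan.py .4568 .0452 .015 92.3
```

```text
time: 9.48
position: [0.4618, 0.044, 0.0197]
tool_rot: [-0.01, 0.703, 0.012, 0.711]
ft_force: [0.2, -0.0, -1.5]
grip_width: 0.0255
t 9.47 tcp [0.4618 0.044  0.0197] grip 0.0255 F [ 0.2 -0.  -1.5] q [-0.15  0.69  1.99  0.01  0.45 -1.76]
turn first (tool deg) [-0.55  0.7  -0.11] | then shift mm [ 4.7  1.4 -4.9] | shift in present axes [ 4.6  1.4 -5. ]
```

```bash
python3 -m inch '[[20,[5,1,-6],[0,0.7,0]],[20,[0,0,0],[0,0,0]],[20,[2,0,-2],[0,0,0]],[20,[0,0,0],[0,0,0]]]'; python3 plan.py .4568 .0452 .015 92.3;python3 -m inch '[[40,[0,0,0],[0,0,0]],[40,[0,0,0],[0,0,0]],[40,[-40,0,0],[0,0,0]],[40,[-60,0,0],[0,0,0]],[60,[-60,0,0],[0,0,0]],[60,[0,-50,60],[0,0,0]],[60,[0,-50,60],[0,0,0]],[60,[0,-40,20],[0,0,0]],[60,[0,0,0],[0,0,0]]]'
cat > wl.py <<'E'
from h import *
import sys
z=float(sys.argv[2]) if len(sys.argv)>2 else .013
p,im=look("wrist",sys.argv[1])
for d in cuts("wrist","lamp_a"):
    m=d["pixels"];print(round(d["confidence"],2),np.round(d["box"]),rgb(im,m),fit("lamp",[(m,p)],ray(d["box"][:2],.02,p),z))
E
python3 wl.py w4; python3 plan.py .6814 -.1804 .1 95.5
```

```text
time: 9.98
position: [0.4598, 0.0442, 0.0167]
tool_rot: [-0.011, 0.702, 0.01, 0.712]
ft_force: [-0.4, -0.2, -0.6]
grip_width: 0.0254
t 9.97 tcp [0.4598 0.0442 0.0167] grip 0.0254 F [-0.4 -0.2 -0.6] q [-0.15  0.7   2.    0.01  0.43 -1.75]
turn first (tool deg) [-0.59  0.85  0.03] | then shift mm [ 1.7  1.2 -2.9] | shift in present axes [ 1.7  1.1 -2.9]
time: 11.1
position: [0.5806, -0.0766, 0.1802]
tool_rot: [-0.011, 0.703, 0.011, 0.711]
ft_force: [-0.2, 0.4, 0.2]
grip_width: 0.0598
0.95 [363. 259.  60.  44.] [255 170 199] (array([0.6669, 0.0376, 0.9562]), np.float64(0.336))
0.94 [417.  70.  56. 138.] [201 162   1] (array([0.4615, 0.0464, 3.1614]), np.float64(0.953))
0.84 [182. 252.  34.  61.] [78 67 47] (array([ 0.681 , -0.1818,  0.0488]), np.float64(0.508))
0.61 [370.  84. 323. 166.] [255  77  51] (array([0.4652, 0.0086, 3.245 ]), np.float64(0.116))
t 11.2 tcp [ 0.5779 -0.0736  0.1797] grip 0.0604 F [ 0.  -0.2 -0.7] q [-0.32  0.52  1.59  0.    1.02 -1.93]
turn first (tool deg) [-3.58  0.5  -0.05] | then shift mm [  79.7 -116.2   92.8] | shift in present axes [  80.4 -110.3   99.2]
```

```bash
python3 -m inch '[[60,[0,-57,50],[-3.5,0,0]],[60,[0,-57,50],[0,0,0]],[60,[0,0,0],[0,0,0]],[60,[40,0,0],[0,0,0]],[60,[50,0,0],[0,0,0]],[60,[30,0,0],[0,0,0]],[60,[0,0,0],[0,0,0]]]'; python3 plan.py .681 -.181 .008 95.3
```

```text
time: 12.08
position: [0.6612, -0.152, 0.053]
tool_rot: [-0.033, 0.71, 0.043, 0.702]
ft_force: [0.5, -0.5, 0.3]
grip_width: 0.0598
t 12.07 tcp [ 0.6612 -0.152   0.053 ] grip 0.0598 F [ 0.5 -0.5  0.3] q [-0.39  0.81  1.39  0.01  0.96 -2.08]
turn first (tool deg) [ 0.83 -0.66 -0.85] | then shift mm [ 45.  -30.7  17. ] | shift in present axes [ 44.3 -31.6  17.1]
```

```bash
python3 -m inch '[[60,[0,-31,16],[0.8,-0.6,-0.8]],[60,[0,0,0],[0,0,0]],[60,[0,-3,3],[0,0,0]],[60,[30,0,0],[0,0,0]],[60,[0,0,0],[0,0,0]]]'; python3 plan.py .681 -.181 .008 95.3
```

```text
time: 12.7
position: [0.6838, -0.1774, 0.0286]
tool_rot: [-0.034, 0.706, 0.035, 0.707]
ft_force: [-1.0, 1.8, -0.4]
grip_width: 0.06
t 12.7 tcp [ 0.6838 -0.1774  0.0286] grip 0.06 F [-1.   1.8 -0.4] q [-0.41  0.86  1.33  0.    0.94 -2.08]
turn first (tool deg) [ 0.32  0.09 -0.11] | then shift mm [20.6 -3.3 -3.2] | shift in present axes [20.6 -3.3 -3.2]
```

```bash
python3 -m inch '[[60,[20,-4,-3],[0,0,0]],[60,[0,0,0],[0,0,0]],[60,[4,0,0],[0,0,0]],[60,[0,0,0],[0,0,0]]]'; python3 plan.py .681 -.181 .008 95.3;  python3 -m inch '[[20,[0,0,0],[0,0,0]],[20,[0,0,0],[0,0,0]],[20,[0,0,0],[0,0,0]],[20,[0,0,0],[0,0,0]],[20,[-40,0,0],[0,0,0]],[20,[-40,0,0],[0,0,0]],[20,[-30,0,0],[0,0,0]],[20,[0,0,0],[0,0,0]]]' 40; python3 plan.py .4612 -.0628 .12 92.3
```

```text
time: 13.2
position: [0.6888, -0.1834, 0.0092]
tool_rot: [-0.039, 0.7, 0.034, 0.713]
ft_force: [0.7, -0.5, -0.1]
grip_width: 0.0597
t 13.2 tcp [ 0.6888 -0.1834  0.0092] grip 0.0597 F [ 0.7 -0.5 -0.1] q [-0.42  0.89  1.34  0.    0.89 -2.09]
turn first (tool deg) [0.66 1.04 0.45] | then shift mm [ 1.2  3.1 -7.5] | shift in present axes [ 1.1  3.2 -7.5]
time: 14.2
position: [0.6846, -0.1823, 0.1191]
tool_rot: [-0.038, 0.702, 0.035, 0.711]
ft_force: [-0.3, -0.5, -2.5]
grip_width: 0.0259
t 14.2 tcp [ 0.6846 -0.1823  0.1191] grip 0.0259 F [-0.3 -0.5 -2.5] q [-0.42  0.75  1.3   0.    1.08 -2.09]
turn first (tool deg) [3.62 0.74 0.27] | then shift mm [  -0.9  128.4 -218.4] | shift in present axes [  -4.4  141.9 -209.9]
```

```bash
python3 -m inch '[[20,[0,30,-53],[3.6,0.7,0]],[20,[0,34,-53],[0,0,0]],[20,[0,34,-53],[0,0,0]],[20,[0,34,-53],[0,0,0]],[20,[0,0,0],[0,0,0]]]'; python3 plan.py .466 -.0628 .016 92.3
```

```text
time: 14.82
position: [0.4562, -0.0598, 0.1094]
tool_rot: [-0.012, 0.713, 0.013, 0.701]
ft_force: [0.8, -0.7, -0.9]
grip_width: 0.0255
t 14.82 tcp [ 0.4562 -0.0598  0.1094] grip 0.0255 F [ 0.8 -0.7 -0.9] q [-0.37  0.51  1.93 -0.01  0.72 -1.97]
turn first (tool deg) [-0.24 -1.02 -0.14] | then shift mm [93.4 -3.4  9.7] | shift in present axes [93.2 -3.6 11.3]
```

```bash
python3 -m inch '[[20,[30,-3,10],[0,-1,0]],[20,[30,0,0],[0,0,0]],[20,[22,0,0],[0,0,0]],[20,[0,0,0],[0,0,0]],[20,[0,0,0],[0,0,0]]]'; python3 plan.py .466 -.0628 .016 92.3
```

```text
time: 15.45
position: [0.4665, -0.0632, 0.0218]
tool_rot: [-0.012, 0.708, 0.013, 0.706]
ft_force: [0.5, 0.6, -1.3]
grip_width: 0.0258
t 15.45 tcp [ 0.4665 -0.0632  0.0218] grip 0.0258 F [ 0.5  0.6 -1.3] q [-0.37  0.69  1.96  0.    0.49 -1.98]
turn first (tool deg) [-0.27 -0.1  -0.16] | then shift mm [ 5.8  0.4 -0.5] | shift in present axes [ 5.8  0.4 -0.5]
```

```bash
python3 -m inch '[[20,[6,0,-1],[0,0,0]],[20,[0,0,0],[0,0,0]],[40,[0,0,0],[0,0,0]],[40,[0,0,0],[0,0,0]],[40,[-40,0,0],[0,0,0]],[40,[-60,0,0],[0,0,0]],[40,[-60,0,0],[0,0,0]],[50,[-40,50,50],[0,0,0]],[50,[0,40,50],[0,0,0]],[50,[0,0,0],[0,0,0]],[50,[0,0,0],[0,0,0]]]'; python3 wl.py w5 .019; python3 plan.py .528 .3258 .15 93; python3 plan.py .61 .3258 .22 93
```

```text
time: 16.82
position: [0.5544, 0.0178, 0.2168]
tool_rot: [-0.011, 0.705, 0.012, 0.709]
ft_force: [-1.1, 0.6, 1.0]
grip_width: 0.0499
0.85 [289. 264.  72.  38.] [255 174 204] (array([0.6658, 0.0399, 1.0848]), np.float64(0.619))
0.73 [204.  94.  35. 125.] [240 125   0] (array([ 0.4607, -0.0642,  3.1791]), np.float64(0.961))
0.59 [311.  98.  32. 125.] [255 226   0] (array([0.4618, 0.0445, 0.0332]), np.float64(0.922))
t 16.93 tcp [0.5542 0.0173 0.2166] grip 0.0499 F [ 0.9 -0.5  0.2] q [-0.17  0.44  1.62  0.    1.08 -1.77]
turn first (tool deg) [-1.23  0.37 -0.04] | then shift mm [ 66.6 309.5 -10. ] | shift in present axes [ 66.8 309.1 -17.1]
t 16.93 tcp [0.5542 0.0173 0.2166] grip 0.0499 F [ 0.9 -0.5  0.2] q [-0.17  0.44  1.62  0.    1.08 -1.77]
turn first (tool deg) [-1.23  0.37 -0.04] | then shift mm [ -3.4 305.2  71.9] | shift in present axes [ -2.7 306.7  65.3]
```

View pics/w5.png

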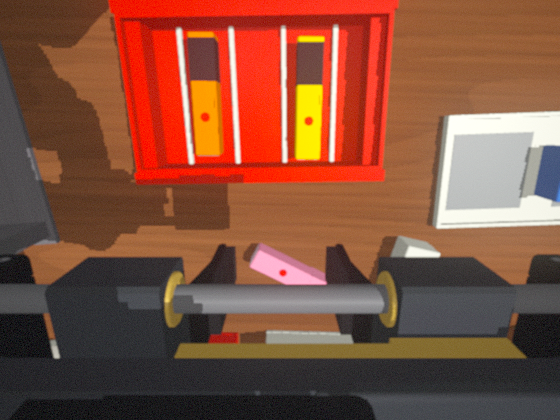

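```bash
cat > ribs.py <<'E'
from h import *
import sys
def ribs(im,p,c0=(.459,-.0088,.0413)):
    m=(im.min(2)>110).astype(np.uint8);n,lab,st,ce=cv2.connectedComponentsWithStats(m)
    out=[];C=[]
    for i in range(1,n):
        x,y,w,h,a=st[i]
        if a<150 or h<60 or w>30:continue
        q=[ray(v,.011,p)[:2] for v in np.argwhere(lab==i)[:,::-1]];q=np.array(q)
        (c,s,ang)=cv2.minAreaRect((q*1e4).astype(np.float32));c=np.array(c)/1e4
        v=np.linalg.svd(q-q.mean(0))[2][0];v*=np.sign(v[0]);
        t=(q-q.mean(0))@v
        out.append((np.round(c,4).tolist(),np.round(np.sort(s)/1e4,4).tolist(),round(float(np.arctan2(v[1],v[0])),3)));C.append(c)
    for o in out:print(o)
    if C:print("mean",np.mean(C,0))
if __name__=="__main__":
    p,im=look("wrist");ribs(im,p)
E
python3 ribs.py
python3 -m inch '[[87,[0,50,10],[-1.2,0,0]],[87,[0,60,14],[0,0,0]],[87,[0,60,14],[0,0,0]],[87,[0,60,14],[0,0,0]],[87,[0,60,14],[0,0,0]],[87,[0,20,8],[0,0,0]],[87,[0,0,0],[0,0,0]],[87,[0,0,0],[0,0,0]]]'
cat > trayw.py <<'E'
from h import *
import sys
p,im=look("wrist",sys.argv[1])
for t in("tray",):
    for d in cuts("wrist",t):
        if d["confidence"]>.4:print(d["confidence"],d["box"],fit("tray",[(d["pixels"],p)],ray(d["box"][:2],.0,p),float(sys.argv[2])))
hsv=cv2.cvtColor(im,cv2.COLOR_RGB2HSV)
m=((hsv[:,:,0]>105)&(hsv[:,:,0]<130)&(hsv[:,:,1]>120)).astype(np.uint8)
n,l,st,ce=cv2.connectedComponentsWithStats(m)
for i in range(1,n):
    if st[i][4]>300:print("blue",st[i],ce[i])
for n_ in("tray","square"):
    for d in imaging.tip_of("wrist",n_):print(n_,d["confidence"],d["pixel"],ray(d["pixel"],.006,p))
E
python3 trayw.py w6 0; python3 plan.py .528 .3258 .15 93
```

```text
([0.4562, 0.0725], [0.007, 0.1406], 0.048)
([0.4612, -0.0352], [0.007, 0.1399], 0.049)
([0.459, 0.0186], [0.0066, 0.1407], 0.045)
([0.4639, -0.089], [0.0073, 0.1401], 0.048)
mean [ 0.4600641  -0.00828708]
time: 17.98
position: [0.6132, 0.3267, 0.212]
tool_rot: [-0.014, 0.709, 0.011, 0.705]
ft_force: [-0.1, -0.3, -0.4]
grip_width: 0.0869
0.84 [282.1, 107.0, 232.7, 134.4] (array([0.5289, 0.3262, 0.0685]), np.float64(0.991))
blue [278  80  11  60 597] [282.9078727  109.47738693]
tray 0.66 [282.9, 111.8] [0.5294746  0.32581513 0.006     ]
square 0.74 [219.0, 113.0] [0.53333287 0.2549792  0.006     ]
t 18.18 tcp [0.6138 0.3269 0.2127] grip 0.0872 F [ 0.2 -1.2 -0.9] q [ 0.33  0.64  1.24 -0.    1.26 -1.27]
turn first (tool deg) [-1.01 -0.2   0.19] | then shift mm [ 62.7   3.4 -85.8] | shift in present axes [ 63.    2.1 -85.6]
```

View pics/w6.png

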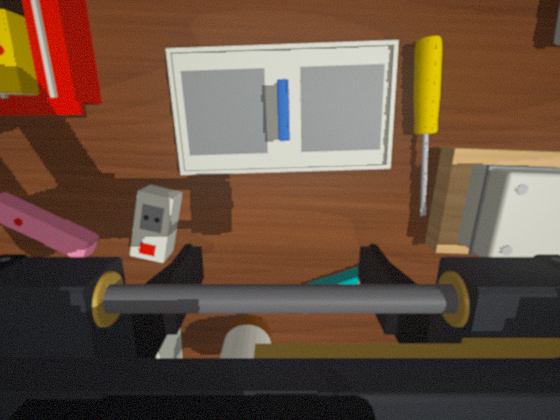

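```bash
python3 -m inch '[[50,[20,1,-45],[0,0,0]],[50,[40,1,-42],[0,0,0]],[50,[0,0,0],[0,0,0]],[50,[0,0,0],[0,0,0]]]' 50; python3 plan.py .5289 .3262 .012 93.9
```

```text
time: 18.68
position: [0.5262, 0.322, 0.1533]
tool_rot: [-0.011, 0.707, 0.009, 0.707]
ft_force: [0.4, 1.1, 0.6]
grip_width: 0.0555
t 18.68 tcp [0.5262 0.322  0.1533] grip 0.0555 F [0.4 1.1 0.6] q [ 0.37  0.6   1.52 -0.    1.03 -1.23]
turn first (tool deg) [-2.22 -0.02  0.16] | then shift mm [141.3   4.    3. ] | shift in present axes [141.3   4.5   2.9]
```

```bash
python3 -m inch '[[40,[0,4,3],[-2.2,0,0]],[40,[0,0,0],[0,0,0]],[40,[40,0,0],[0,0,0]],[40,[40,0,0],[0,0,0]],[40,[25,0,0],[0,0,0]],[40,[0,0,0],[0,0,0]],[40,[0,0,0],[0,0,0]]]' 50; python3 plan.py .5289 .3262 .012 93.9
```

```text
time: 19.55
position: [0.543, 0.3291, 0.0526]
tool_rot: [-0.023, 0.7, 0.025, 0.714]
ft_force: [-0.4, 1.0, -0.5]
grip_width: 0.04
t 19.55 tcp [0.543  0.3291 0.0526] grip 0.04 F [-0.4  1.  -0.5] q [ 0.37  0.75  1.54 -0.    0.82 -1.27]
turn first (tool deg) [ 0.    1.16 -0.19] | then shift mm [ 40.6  -1.9 -14.3] | shift in present axes [ 40.3  -2.1 -15.1]
```

```bash
python3 -m inch '[[40,[0,-2,-15],[0,1.2,0]],[40,[0,0,0],[0,0,0]],[40,[15,0,-1],[0,0,0]],[40,[0,0,0],[0,0,0]],[40,[12,0,-2],[0,0,0]],[40,[0,0,0],[0,0,0]]]' 50; python3 plan.py .5289 .3262 .012 93.9
```

```text
time: 20.3
position: [0.5257, 0.3266, 0.0267]
tool_rot: [-0.022, 0.706, 0.026, 0.708]
ft_force: [-0.4, -0.0, 0.2]
grip_width: 0.0398
t 20.3 tcp [0.5257 0.3266 0.0267] grip 0.0398 F [-0.4 -0.   0.2] q [ 0.37  0.78  1.58  0.01  0.77 -1.27]
turn first (tool deg) [ 0.02  0.17 -0.29] | then shift mm [14.7 -0.6  3.2] | shift in present axes [14.7 -0.7  3.2]
```

```bash
python3 -m inch '[[40,[14,-0.5,2],[0,0,0]],[40,[0,0,0],[0,0,0]]]' 50; python3 plan.py .5289 .3262 .012 93.9; python3 -m inch '[[2,[0,0,0],[0,0,0]],[2,[0,0,0],[0,0,0]],[2,[0,0,0],[0,0,0]],[2,[0,0,0],[0,0,0]],[2,[0,0,0],[0,0,0]],[2,[0,0,0],[0,0,0]]]' 55; python3 plan.py .5289 .3262 .012 93.9;
```

```text
time: 20.55
position: [0.5279, 0.3262, 0.0113]
tool_rot: [-0.022, 0.706, 0.026, 0.708]
ft_force: [0.1, 0.8, -0.3]
grip_width: 0.0395
t 20.55 tcp [0.5279 0.3262 0.0113] grip 0.0395 F [ 0.1  0.8 -0.3] q [ 0.37  0.81  1.58  0.01  0.75 -1.27]
turn first (tool deg) [ 0.02  0.16 -0.28] | then shift mm [-0.7 -0.1  1. ] | shift in present axes [-0.7 -0.1  1. ]
time: 21.3
position: [0.5284, 0.3263, 0.0117]
tool_rot: [-0.022, 0.705, 0.026, 0.708]
ft_force: [0.2, -0.6, -1.3]
grip_width: 0.0117
t 21.3 tcp [0.5284 0.3263 0.0117] grip 0.0117 F [ 0.2 -0.6 -1.3] q [ 0.37  0.81  1.58  0.01  0.75 -1.27]
turn first (tool deg) [ 0.03  0.21 -0.28] | then shift mm [-0.3 -0.1  0.5] | shift in present axes [-0.3 -0.1  0.5]
```

```bash
python3 -m inch '[[2,[-20,0,0],[0,0,0]],[2,[-30,0,0],[0,0,0]],[2,[-40,0,0],[0,0,0]],[2,[-40,0,0],[0,0,0]],[2,[0,0,0],[0,0,0]],[2,[0,0,0],[0,0,0]]]' 55; python3 plan.py .4600 -.0083 .13 92.7
```

```text
time: 22.05
position: [0.5257, 0.325, 0.1477]
tool_rot: [-0.023, 0.707, 0.026, 0.707]
ft_force: [-0.2, -0.5, -2.3]
grip_width: 0.0118
t 22.05 tcp [0.5257 0.325  0.1477] grip 0.0118 F [-0.2 -0.5 -2.3] q [ 0.37  0.61  1.52  0.    1.01 -1.27]
turn first (tool deg) [ 1.21  0.01 -0.26] | then shift mm [  17.7 -329.8  -81.4] | shift in present axes [  16.2 -328.1  -88.3]
```

```bash
python3 -m inch '[[2,[0,-20,-5],[1.2,0,0]],[2,[0,-40,-10],[0,0,0]],[2,[0,-45,-11],[0,0,0]],[2,[0,-45,-11],[0,0,0]],[2,[0,-45,-11],[0,0,0]],[2,[0,-45,-11],[0,0,0]],[2,[0,-45,-11],[0,0,0]],[2,[0,-30,-8],[0,0,0]],[2,[0,0,0],[0,0,0]],[2,[0,0,0],[0,0,0]]]' 55; python3 plan.py .4600 -.0083 .13 92.7;python3 trayw.py w7 0.13
```

```text
time: 23.3
position: [0.4523, -0.0018, 0.1337]
tool_rot: [-0.015, 0.716, 0.019, 0.698]
ft_force: [-0.1, 0.6, -2.5]
grip_width: 0.0113
t 23.3 tcp [ 0.4523 -0.0018  0.1337] grip 0.0113 F [-0.1  0.6 -2.5] q [-0.25  0.46  1.92 -0.    0.79 -1.87]
turn first (tool deg) [ 0.03 -1.45 -0.4 ] | then shift mm [ 3.7 -6.8  7.4] | shift in present axes [ 3.5 -6.9  7.4]
0.66 [280.1, 247.9, 483.7, 219.8] (array([0.452 , 0.0005, 0.0434]), np.float64(0.594))
blue [ 409    0  125   57 3957] [464.50593884  26.46272429]
blue [ 266  211   29   73 1781] [280.33520494 249.05334082]
blue [269 314  24  25 539] [280.27643785 325.61595547]
tray 0.63 [281.0, 251.6] [0.49906142 0.0022529  0.006     ]
square 0.72 [165.2, 258.5] [ 0.51161103 -0.11168137  0.006     ]
```

View pics/w7.png

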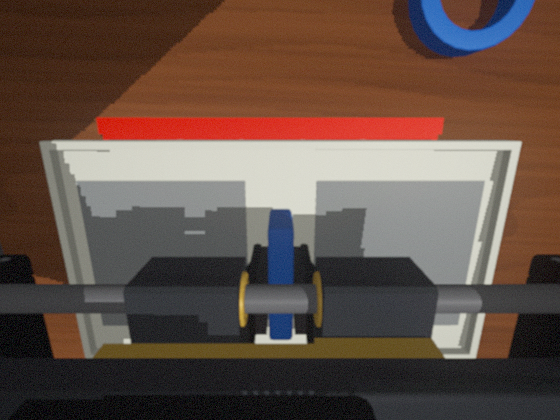

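```bash
python3 -m inch '[[2,[0,-7,7],[0,-1.4,0]],[2,[0,0,0],[0,0,0]],[2,[20,0,0],[0,0,0]],[2,[20,0,0],[0,0,0]],[2,[0,0,0],[0,0,0]],[2,[0,0,0],[0,0,0]]]' 55; python3 plan.py .4593 -.0083 .053 92.7
```

```text
time: 24.25
position: [0.4629, -0.0069, 0.0945]
tool_rot: [-0.017, 0.705, 0.021, 0.709]
ft_force: [0.6, -0.5, -3.5]
grip_width: 0.0111
t 24.25 tcp [ 0.4629 -0.0069  0.0945] grip 0.0111 F [ 0.6 -0.5 -3.5] q [-0.26  0.53  1.95  0.01  0.65 -1.89]
turn first (tool deg) [ 0.33  0.36 -0.3 ] | then shift mm [41.5 -1.2 -3.7] | shift in present axes [41.4 -1.4 -3.9]
```

```bash
python3 -m inch '[[2,[12,-1.4,-3],[0.3,0.3,-0.3]],[2,[0,0,0],[0,0,0]],[2,[15,0,-2],[0,0,0]],[2,[0,0,0],[0,0,0]],[2,[0,0,0],[0,0,0]]]' 55; python3 plan.py .4593 -.0083 .050 92.7
```

```text
time: 24.88
position: [0.4597, -0.0091, 0.0684]
tool_rot: [-0.017, 0.705, 0.016, 0.709]
ft_force: [-0.9, -0.6, -3.2]
grip_width: 0.0113
t 24.88 tcp [ 0.4597 -0.0091  0.0684] grip 0.0113 F [-0.9 -0.6 -3.2] q [-0.26  0.59  1.98 -0.    0.57 -1.88]
turn first (tool deg) [0.02 0.31 0.11] | then shift mm [18.4  0.8 -0.4] | shift in present axes [18.4  0.8 -0.5]
```

```bash
python3 -m inch '[[2,[8,0.8,-0.5],[0,0.3,0]],[2,[0,0,0],[0,0,0]],[2,[6,0,-1],[0,0,0]],[2,[0,0,0],[0,0,0]]]' 55; python3 plan.py .4593 -.0083 .050 92.7;python3 -m inch '[[2,[6,0,-1],[0,0,0]],[2,[0,0,0],[0,0,0]]]' 55; python3 plan.py .4593 -.0083 .050 92.7
```

```text
time: 25.38
position: [0.459, -0.0085, 0.0543]
tool_rot: [-0.018, 0.706, 0.016, 0.708]
ft_force: [-0.2, 0.1, -2.0]
grip_width: 0.0117
t 25.38 tcp [ 0.459  -0.0085  0.0543] grip 0.0117 F [-0.2  0.1 -2. ] q [-0.26  0.62  1.98 -0.    0.54 -1.88]
turn first (tool deg) [0.03 0.1  0.14] | then shift mm [4.3 0.1 0.3] | shift in present axes [4.3 0.2 0.3]
time: 25.62
position: [0.4589, -0.0087, 0.0496]
tool_rot: [-0.018, 0.705, 0.016, 0.708]
ft_force: [-1.2, 1.0, -1.5]
grip_width: 0.0113
t 25.62 tcp [ 0.4589 -0.0087  0.0496] grip 0.0113 F [-1.2  1.  -1.5] q [-0.26  0.63  1.99 -0.    0.52 -1.88]
turn first (tool deg) [0.01 0.25 0.18] | then shift mm [-0.4  0.4  0.4] | shift in present axes [-0.4  0.4  0.4]
```

```bash
python3 -m inch '[[2,[1.5,0,0],[0,0,0]],[2,[0,0,0],[0,0,0]]]' 55; python3 -m inch '[[40,[0,0,0],[0,0,0]],[40,[0,0,0],[0,0,0]],[40,[0,0,0],[0,0,0]],[40,[-20,0,0],[0,0,0]],[40,[-50,0,0],[0,0,0]],[40,[-60,0,0],[0,0,0]],[50,[-40,0,55],[0,0,0]],[50,[0,0,55],[0,0,0]],[50,[0,0,0],[0,0,0]],[50,[0,0,0],[0,0,0]]]' 40; python3 trayw.py w8 .038; python3 - <<'E'
from h import *
p=par("wrist");im=cv2.imread("pics/w8.png")
P=R.from_euler('z',.047).apply(np.array([[x,y,.05] for x,y in((-.066,-.12),(.066,-.12),(.066,.12),(-.066,.12))]))+[.460,-.0083,0]
cv2.polylines(im,[np.round(proj(P,p)).astype(np.int32)],True,(0,255,0),1);cv2.imwrite("pics/w8.png",im)
E
```

```text
time: 25.88
position: [0.4589, -0.0087, 0.0497]
tool_rot: [-0.018, 0.705, 0.016, 0.709]
ft_force: [-0.4, 0.1, -1.9]
grip_width: 0.0117
time: 27.12
position: [0.5649, -0.003, 0.2204]
tool_rot: [-0.017, 0.706, 0.016, 0.708]
ft_force: [-1.4, 0.1, 0.2]
grip_width: 0.0499
0.79 [280.9, 82.7, 263.2, 142.3] (array([ 0.4593, -0.0082,  3.1877]), np.float64(0.994))
blue [274  48  12  70 794] [279.76448363  81.9836272 ]
tray 0.69 [280.1, 85.7] [ 0.45524909 -0.00878233  0.006     ]
tray 0.25 [425.3, 267.7] [0.66761407 0.19079442 0.006     ]
square 0.63 [212.5, 85.7] [ 0.45880907 -0.08355168  0.006     ]
```

View pics/w8.png

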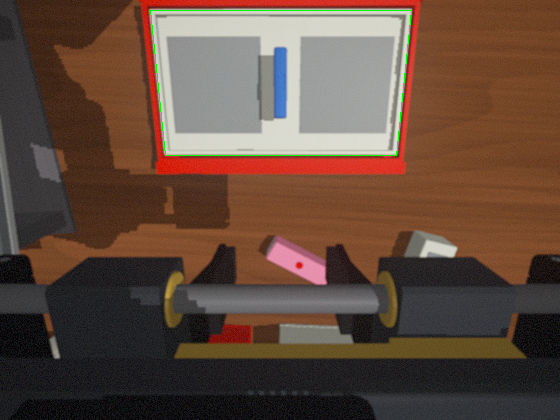

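```bash
python3 plan.py .675 .18 .2 75; python3 -m inch '[[70,[0,50,27],[9,0,0]],[70,[0,50,27],[8,0,0]],[70,[0,45,70],[0,0,0]],[70,[0,35,40],[0,0,0]],[70,[0,0,0],[0,0,0]],[70,[0,0,0],[0,0,0]]]' 40; cat > chw.py <<'E'
from h import *
import sys
p,im=look("wrist",sys.argv[1])
for d in cuts("wrist","charger"):
    m=d["pixels"];print(round(d["confidence"],2),np.round(d["box"]),rgb(im,m),fit("charger",[(m,p)],ray(d["box"][:2],.02,p),float(sys.argv[2])))
E
python3 chw.py w9 .018;python3 plan.py .66 .18 .1 75
```

```text
t 27.32 tcp [ 0.5645 -0.0031  0.2205] grip 0.0502 F [-0.1  0.6 -0.1] q [-0.2   0.45  1.59 -0.    1.1  -1.82]
turn first (tool deg) [17.65  0.17  0.12] | then shift mm [ 20.5 205.5  59.3] | shift in present axes [ 20.4 177.9 118.8]
time: 28.08
position: [0.7276, 0.1388, 0.2168]
tool_rot: [0.092, 0.703, -0.095, 0.698]
ft_force: [-0.1, -0.3, 0.3]
grip_width: 0.0698
0.66 [110.  44. 217.  89.] [238  51  34] (array([0.5103, 0.0553, 1.6292]), np.float64(0.334))
0.56 [304. 120.  43.  81.] [249 247 236] (array([0.6619, 0.1804, 2.9157]), np.float64(0.936))
t 28.18 tcp [0.7275 0.1385 0.2173] grip 0.0699 F [-0.2  0.6  0.6] q [ 0.04  0.7   1.1  -0.    1.35 -1.27]
turn first (tool deg) [-0.17 -0.33  0.29] | then shift mm [117.3  22.6 -75.9] | shift in present axes [117.7  23.  -75.3]
```

```bash
python3 -m inch '[[70,[0,12,-37],[-2.3,0,0]],[70,[0,12,-37],[0,0,0]],[70,[0,0,0],[0,0,0]],[70,[40,0,-3],[0,0,0]],[70,[40,0,-3],[0,0,0]],[70,[40,0,-3],[0,0,0]],[70,[0,0,0],[0,0,0]],[70,[0,0,0],[0,0,0]]]' 40; python3 plan.py .6619 .1804 .010 77.1
```

```text
time: 29.18
position: [0.6515, 0.1739, 0.1027]
tool_rot: [0.08, 0.701, -0.083, 0.704]
ft_force: [0.3, -0.1, 0.7]
grip_width: 0.0697
t 29.18 tcp [0.6515 0.1739 0.1027] grip 0.0697 F [ 0.3 -0.1  0.7] q [ 0.1   0.73  1.4  -0.01  1.01 -1.24]
turn first (tool deg) [-0.39  0.32  0.2 ] | then shift mm [92.7  8.6  8.7] | shift in present axes [92.7  9.   8.1]
```

```bash
python3 -m inch '[[70,[0,9,8],[-0.4,0.3,0]],[70,[0,0,0],[0,0,0]],[70,[30,0,0],[0,0,0]],[70,[25,0,0],[0,0,0]],[70,[15,0,0],[0,0,0]],[70,[0,0,0],[0,0,0]],[70,[0,0,0],[0,0,0]]]' 40; python3 plan.py .6619 .1804 .010 77.1
```

```text
time: 30.05
position: [0.6697, 0.1793, 0.0438]
tool_rot: [0.08, 0.696, -0.08, 0.71]
ft_force: [0.1, -0.1, 0.1]
grip_width: 0.07
t 30.05 tcp [0.6697 0.1793 0.0438] grip 0.07 F [ 0.1 -0.1  0.1] q [ 0.1   0.82  1.38 -0.01  0.92 -1.24]
turn first (tool deg) [-0.07  1.13 -0.11] | then shift mm [33.8 -0.6 -7.9] | shift in present axes [33.6 -0.7 -8.5]
```

```bash
python3 -m inch '[[70,[0,0,-8],[0,1.1,0]],[70,[0,0,0],[0,0,0]],[70,[22,0,-1],[0,0,0]],[70,[0,0,0],[0,0,0]],[70,[10,0,-2],[0,0,0]],[70,[0,0,0],[0,0,0]]]' 40; python3 plan.py .6619 .1804 .010 77.1
```

```text
time: 30.8
position: [0.6587, 0.1821, 0.0107]
tool_rot: [0.081, 0.702, -0.079, 0.703]
ft_force: [0.2, -0.5, -0.1]
grip_width: 0.0704
t 30.8 tcp [0.6587 0.1821 0.0107] grip 0.0704 F [ 0.2 -0.5 -0.1] q [ 0.11  0.86  1.41  0.    0.87 -1.24]
turn first (tool deg) [-0.06  0.04 -0.14] | then shift mm [ 0.7 -1.   3.5] | shift in present axes [ 0.7 -1.   3.5]
```

```bash
python3 -m inch '[[30,[0,-1,3],[0,0,0]],[30,[0,0,0],[0,0,0]],[30,[0,0,0],[0,0,0]],[30,[0,0,0],[0,0,0]],[30,[0,0,0],[0,0,0]]]' 40;python3 -m inch '[[30,[-30,0,0],[0,0,0]],[30,[-40,0,0],[0,0,0]],[30,[-40,0,0],[0,0,0]],[30,[-30,0,0],[0,0,0]],[30,[0,0,0],[0,0,0]]]' 40; python3 plan.py .4564 .0557 .15 92.7
```

```text
time: 31.42
position: [0.6625, 0.1803, 0.0113]
tool_rot: [0.081, 0.702, -0.079, 0.704]
ft_force: [1.1, 1.1, -0.6]
grip_width: 0.0396
time: 32.05
position: [0.6596, 0.1799, 0.1517]
tool_rot: [0.08, 0.704, -0.079, 0.701]
ft_force: [-0.2, -0.0, -2.6]
grip_width: 0.0397
t 32.05 tcp [0.6596 0.1799 0.1517] grip 0.0397 F [-0.2 -0.  -2.6] q [ 0.1   0.69  1.33  0.    1.13 -1.24]
turn first (tool deg) [-15.66  -0.28  -0.07] | then shift mm [   1.7 -114.5 -208.8] | shift in present axes [   2.4 -166.6 -170.1]
```

```bash
python3 -m inch '[[30,[0,0,0],[-8,0,0]],[30,[0,0,0],[-8,0,0]],[30,[0,-30,-53],[0,0,0]],[30,[0,-30,-53],[0,0,0]],[30,[0,-30,-53],[0,0,0]],[30,[0,-26,-50],[0,0,0]],[30,[0,0,0],[0,0,0]],[30,[0,0,0],[0,0,0]]]' 40; python3 plan.py .4564 .0557 .057 92.7
```

```text
time: 33.05
position: [0.4437, 0.0491, 0.14]
tool_rot: [-0.021, 0.716, 0.024, 0.697]
ft_force: [0.6, -1.0, -2.4]
grip_width: 0.0398
t 33.05 tcp [0.4437 0.0491 0.14  ] grip 0.0398 F [ 0.6 -1.  -2.4] q [-0.14  0.44  1.93 -0.    0.8  -1.77]
turn first (tool deg) [ 0.93 -1.58 -0.24] | then shift mm [83.  6. 13.] | shift in present axes [82.7  5.4 15.4]
```

```bash
python3 -m inch '[[30,[0,6,12],[1,-1.6,0]],[30,[0,0,0],[0,0,0]],[30,[25,0,0],[0,0,0]],[30,[25,0,-2],[0,0,0]],[30,[10,0,-2],[0,0,0]],[30,[0,0,0],[0,0,0]],[30,[0,0,0],[0,0,0]]]' 40; python3 plan.py .4564 .0557 .057 92.7
```

```text
time: 33.92
position: [0.4599, 0.0586, 0.0781]
tool_rot: [-0.017, 0.703, 0.019, 0.711]
ft_force: [-0.7, 0.1, -1.6]
grip_width: 0.0393
t 33.92 tcp [0.4599 0.0586 0.0781] grip 0.0393 F [-0.7  0.1 -1.6] q [-0.12  0.57  1.96  0.01  0.6  -1.75]
turn first (tool deg) [ 0.18  0.63 -0.18] | then shift mm [21.1 -2.8 -3.7] | shift in present axes [21.1 -2.8 -3.9]
```

```bash
python3 -m inch '[[30,[10,-2.5,-3],[0,0.6,0]],[30,[0,0,0],[0,0,0]],[30,[8,0,-1],[0,0,0]],[30,[0,0,0],[0,0,0]]]' 40; python3 plan.py .4564 .0557 .0553 92.7
```

```text
time: 34.42
position: [0.4573, 0.0556, 0.0603]
tool_rot: [-0.017, 0.706, 0.019, 0.708]
ft_force: [-0.2, -0.1, -2.8]
grip_width: 0.0398
t 34.42 tcp [0.4573 0.0556 0.0603] grip 0.0398 F [-0.2 -0.1 -2.8] q [-0.12  0.6   1.98  0.01  0.56 -1.75]
turn first (tool deg) [ 0.17  0.19 -0.14] | then shift mm [ 5.   0.1 -0.9] | shift in present axes [ 5.   0.1 -0.9]
```

```bash
python3 -m inch '[[30,[4.5,0,-1],[0,0,0]],[30,[0,0,0],[0,0,0]]]' 40; python3 -m inch '[[58,[0,0,0],[0,0,0]],[58,[0,0,0],[0,0,0]],[58,[-20,0,0],[0,0,0]],[58,[-50,0,0],[0,0,0]],[58,[-60,0,0],[0,0,0]],[58,[-60,0,30],[0,0,0]],[58,[-40,-40,30],[0,0,0]],[58,[0,0,0],[0,0,0]]]' 40; python3 chw.py w10 .062;python3 trayw.py w10 .038; python3 plan.py .56 -.31 .31 90
```

```text
time: 34.67
position: [0.4564, 0.0555, 0.0555]
tool_rot: [-0.017, 0.706, 0.019, 0.708]
ft_force: [0.1, -0.5, -1.7]
grip_width: 0.04
time: 35.67
position: [0.5163, 0.018, 0.2888]
tool_rot: [-0.018, 0.705, 0.019, 0.709]
ft_force: [-0.2, 0.1, -0.6]
grip_width: 0.0584
0.89 [314. 132.  40.  72.] [216 210 199] (array([0.4543, 0.0552, 0.0756]), np.float64(0.972))
0.7 [257.1, 134.9, 207.3, 109.9] (array([ 0.4597, -0.008 ,  0.0509]), np.float64(0.869))
blue [ 355    0   69   24 1060] [386.69056604   9.91603774]
blue [252 113  10  52 492] [256.65447154 138.01829268]
tray 0.58 [258.6, 138.1] [ 0.46198432 -0.01014927  0.006     ]
square 0.78 [201.8, 137.2] [ 0.46490114 -0.08700168  0.006     ]
t 35.98 tcp [0.51   0.0212 0.2833] grip 0.0577 F [1.  0.4 0.3] q [-0.18  0.3   1.63  0.    1.21 -1.81]
turn first (tool deg) [ 3.1  -0.49 -0.3 ] | then shift mm [ -26.7 -331.2   50. ] | shift in present axes [ -28.8 -333.3   31.8]
```

Charger is on the tray. Now the chute.

```bash
python3 -m inch '[[40,[-5,-50,5],[0,0,0]],[40,[-5,-58,8],[0,0,0]],[40,[-5,-58,8],[0,0,0]],[40,[-5,-58,8],[0,0,0]],[40,[-5,-58,8],[0,0,0]],[40,[-5,-50,15],[0,0,0]],[40,[0,0,0],[0,0,0]],[40,[0,0,0],[0,0,0]]]' 40; python3 - <<'E'
from h import *
p,im=look("wrist","w11")
print(get_obs()["position"])
for t,z in(("deck",.065),("mouth",.0392)):
    for d in imaging.tip_of("wrist",t):print(t,d["confidence"],d["pixel"],ray(d["pixel"],z,p))
for d in cuts("wrist","pack"):
    print(d["confidence"],d["box"])
for d in imaging.tip_of("wrist","pack"):print(d["confidence"],d["pixel"],ray(d["pixel"],.073,p))
E
```

```text
time: 36.98
position: [0.5777, -0.3084, 0.2977]
tool_rot: [-0.015, 0.717, 0.029, 0.697]
ft_force: [-0.2, 0.8, -0.6]
grip_width: 0.0398
[ 0.57770867 -0.30837927  0.2977351 ]
deck 0.85 [273.5, 135.0] [ 0.51551407 -0.3156433   0.065     ]
mouth 0.79 [269.1, 23.5] [ 0.38753816 -0.32836759  0.0392    ]
0.57 [272.6, 87.0, 40.5, 83.1]
0.79 [271.4, 89.7] [ 0.46484634 -0.32101771  0.073     ]
```

View pics/w11.png

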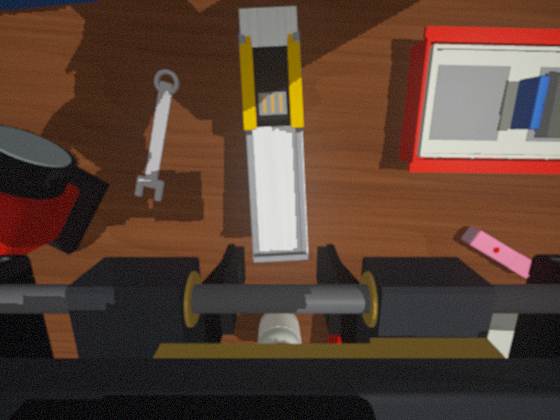

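```bash
python3 - <<'E'
from h import *
p,im=look("wrist")
hsv=cv2.cvtColor(im,cv2.COLOR_RGB2HSV)
y=(hsv[:,:,0]>18)&(hsv[:,:,0]<33)&(hsv[:,:,1]>150)&(hsv[:,:,2]>120)
y[260:]=0
for r in range(20,135,8):
    x=np.where(y[r])[0];x=x[(x>220)&(x<320)]
    if len(x):
        g=np.split(x,np.where(np.diff(x)>3)[0]+1);
        a=g[0];b=g[-1];mid=(a[-1]+b[0])/2;zz=np.interp(r,[40,128],[.089,.107])
        print(r,[(int(v[0]),int(v[-1])) for v in g],np.round(ray((mid,r),zz,p)[:2],4))
for m,z in(((281,258),.113),):print(ray(m,z,p))
a=cv2.resize(im[0:270,225:335],None,fx=2.2,fy=2.2,interpolation=cv2.INTER_CUBIC)
def S(s,l,h):  # chute frame
    c,n=np.cos(.2),np.sin(.2);v=np.array([s*c-h*n,l,s*n+h*c]);return R.from_euler('z',.0997).apply(v)+[.5155,-.3156,.065]
for s,h in((-150,0),(-100,0),(-100,22),(-90,42),(0,42),(0,10),(144,20)):
    q=proj(np.array([S(s/1e3,l,h/1e3) for l in(-.026,.026)]),p);q=np.round((q-[225,0])*2.2).astype(int)
    cv2.line(a,tuple(map(int,q[0])),tuple(map(int,q[1])),(0,255,0),1)
cv2.imwrite("pics/w12.png",a[:,:,::-1])
E
```

```text
36 [(246, 250), (289, 292)] [ 0.4141 -0.3264]
44 [(240, 251), (288, 299)] [ 0.422 -0.326]
52 [(241, 252), (289, 299)] [ 0.4301 -0.3244]
60 [(241, 252), (289, 300)] [ 0.4382 -0.3239]
68 [(242, 253), (289, 300)] [ 0.4464 -0.3229]
76 [(242, 253), (290, 301)] [ 0.4545 -0.3219]
84 [(242, 253), (289, 302)] [ 0.4628 -0.3219]
92 [(243, 254), (289, 302)] [ 0.471  -0.3209]
100 [(243, 254), (281, 281), (290, 303)] [ 0.4792 -0.3198]
108 [(243, 256), (265, 265), (273, 273), (281, 281), (290, 303)] [ 0.4875 -0.3183]
116 [(243, 256), (290, 303)] [ 0.4958 -0.3178]
124 [(244, 257), (291, 304)] [ 0.5041 -0.3162]
[ 0.65710447 -0.29862155  0.113     ]
```

View pics/w12.png

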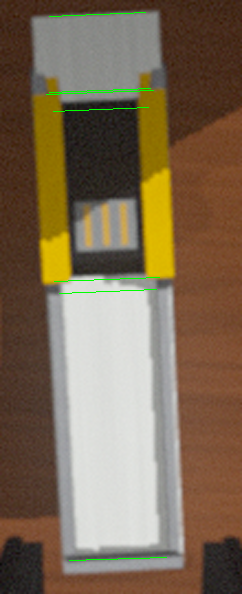

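```bash
cat > plan2.py <<'E'
# python3 plan2.py s l h(mm) mode(along|across): target in chute frame, tool normal to the deck
from h import *
import sys
s,l,h=[float(v)/1e3 for v in sys.argv[1:4]];mode=sys.argv[4]
C=R.from_euler('z',.115)*R.from_euler('y',-.2);D=np.array([.5155,-.315,.065])
o=get_obs();p=np.array(o["position"]);r=R.from_quat(o["tool_rot"])
X=np.array([0,0,-1.]);best=None
for sg in(1,-1):
    Y=sg*np.array([1.,0,0] if mode=="along" else [0,1.,0]);t=C*R.from_matrix(np.c_[X,Y,np.cross(X,Y)])
    w=(r.inv()*t).as_rotvec(degrees=True)
    if best is None or np.linalg.norm(w)<np.linalg.norm(best[0]):best=(w,t)
w,t=best;d=C.apply([s,l,h])+D-p
print("t",round(o["time"],2),"chute-frame tcp mm",np.round(C.inv().apply(p-D)*1e3,1),"grip",round(o["grip_width"],4),"F",np.round(o["ft_force"],1),"q",np.round(o["q"],2))
print("turn",np.round(w,2),"| then shift",np.round(t.inv().apply(d)*1e3,1),"| shift present axes",np.round(r.inv().apply(d)*1e3,1))
E
python3 plan2.py -128 0 110 along;python3 plan.py .4 -.3286 .25 6.6
```

```text
t 37.27 chute-frame tcp mm [108.7  -0.7 217.4] grip 0.0401 F [-0.2 -0.1 -0.6] q [-0.66  0.52  1.23 -0.    1.43 -2.29]
turn [ 86.59 -10.61   9.42] | then shift [ 107.4 -236.7   -0.7] | shift present axes [ 157.3  -12.7 -206.6]
t 37.27 tcp [ 0.5785 -0.3084  0.2997] grip 0.0401 F [-0.2 -0.1 -0.6] q [-0.66  0.52  1.23 -0.    1.43 -2.29]
turn first (tool deg) [87.08 -1.91  0.26] | then shift mm [  49.7 -179.6   -0.5] | shift in present axes [  54.    -9.6 -178.1]
```

```bash
python3 -m inch '[[0,[0,0,0],[9.6,-1.2,1],[0,0,0]]]' 2>&1 | tail -1; python3 -m inch '[[0,[0,0,0],[9.6,-1.2,1]],[0,[0,0,0],[9.6,-1.2,1]],[0,[0,0,0],[9.6,-1.2,1]],[0,[0,0,0],[9.6,-1.2,1]],[0,[0,0,0],[9.6,-1.2,1]],[0,[0,0,0],[9.6,-1.2,1]],[0,[0,0,0],[9.6,-1.2,1]],[0,[0,0,0],[9.6,-1.2,1]],[0,[0,0,0],[9.6,-1.2,1]],[0,[0,0,0],[0,0,0]]]' 40;python3 plan2.py -128 0 110 along
```

```text
invalid input
time: 38.52
position: [0.5789, -0.3007, 0.3042]
tool_rot: [0.529, 0.466, -0.425, 0.567]
ft_force: [1.0, 0.6, 0.6]
grip_width: 0.0008
t 38.52 chute-frame tcp mm [110.9   6.9 221.6] grip 0.0008 F [1.  0.6 0.6] q [-0.72  0.42  1.41  0.15  1.17 -0.85]
turn [-1.99  0.76 -0.31] | then shift [ 111.6 -238.9    6.9] | shift present axes [ 110.4 -239.1   13.7]
```

```bash
python3 -m inch '[[0,[0,0,0],[-2,0.8,-0.3]],[0,[10,-55,1],[0,0,0]],[0,[20,-55,2],[0,0,0]],[0,[30,-55,2],[0,0,0]],[0,[40,-55,2],[0,0,0]],[0,[0,0,0],[0,0,0]],[0,[0,0,0],[0,0,0]]]' 40;python3 plan2.py -128 0 60 along
```

```text
time: 39.4
position: [0.3898, -0.335, 0.1674]
tool_rot: [0.512, 0.48, -0.408, 0.583]
ft_force: [0.0, -0.9, -0.2]
grip_width: 0.0005
t 39.4 chute-frame tcp mm [-104.3   -5.5  125.6] grip 0.0005 F [ 0.  -0.9 -0.2] q [-1.04  0.42  1.87  0.27  0.77 -1.37]
turn [ 1.69  0.48 -0.4 ] | then shift [ 65.6 -23.7  -5.5] | shift present axes [ 65.4 -24.   -6.7]
```

```bash
python3 -m inch '[[0,[0,-24,-6],[1.7,0.5,-0.4]],[0,[0,0,0],[0,0,0]],[0,[30,0,0],[0,0,0]],[0,[20,0,0],[0,0,0]],[0,[0,0,0],[0,0,0]],[0,[0,0,0],[0,0,0]]]' 40;python3 plan2.py -128 0 10 along
```

```text
time: 40.15
position: [0.3868, -0.3387, 0.1202]
tool_rot: [0.515, 0.473, -0.413, 0.583]
ft_force: [0.1, 0.5, -0.0]
grip_width: 0.0005
t 40.15 chute-frame tcp mm [-117.    -8.8   80. ] grip 0.0005 F [ 0.1  0.5 -0. ] q [-1.05  0.5   1.92  0.32  0.64 -1.43]
turn [ 0.95  1.11 -0.63] | then shift [ 70.  -11.   -8.8] | shift present axes [ 69.7 -11.6 -10.4]
```

```bash
python3 -m inch '[[0,[0,-11,-10],[1,1.1,-0.6]],[0,[0,0,0],[0,0,0]],[0,[0,-2,-1],[0,0,0]],[0,[0,0,0],[0,0,0]],[0,[15,-2,-1],[0,0,0]],[0,[0,0,0],[0,0,0]]]' 40;python3 plan2.py -128 0 10 along
```

```text
time: 40.9
position: [0.3736, -0.3293, 0.1044]
tool_rot: [0.521, 0.476, -0.416, 0.573]
ft_force: [0.5, 0.6, 1.1]
grip_width: 0.0005
t 40.9 chute-frame tcp mm [-131.9    2.1   67. ] grip 0.0005 F [0.5 0.6 1.1] q [-1.06  0.52  1.96  0.33  0.6  -1.45]
turn [-0.07  0.23 -0.12] | then shift [57.   3.9  2.1] | shift present axes [57.   3.8  1.9]
```

```bash
python3 -m inch '[[0,[14,1,1],[0,0.2,0]],[0,[0,0,0],[0,0,0]],[0,[14,-1,-1],[0,0.2,0]],[0,[0,0,0],[0,0,0]],[0,[12,-1,-1],[0,0.2,0]],[0,[0,0,0],[0,0,0]]]' 40;python3 plan2.py -128 0 10 along
```

```text
time: 41.65
position: [0.3814, -0.3282, 0.0628]
tool_rot: [0.523, 0.479, -0.413, 0.571]
ft_force: [0.1, -0.0, 0.2]
grip_width: 0.0007
t 41.65 chute-frame tcp mm [-132.5    2.3   24.6] grip 0.0007 F [ 0.1 -0.   0.2] q [-1.05  0.62  1.96  0.39  0.52 -1.5 ]
turn [-0.06 -0.35 -0.15] | then shift [14.6  4.5  2.3] | shift present axes [14.6  4.5  2.4]
```

```bash
python3 -m inch '[[0,[13,2,2],[0,-0.3,0]],[0,[0,0,0],[0,0,0]],[0,[0,10,0],[0,0,0]],[0,[0,10,0],[0,0,0]],[0,[0,10,0],[0,0,0]],[0,[0,10,0],[0,0,0]],[0,[0,0,0],[0,0,0]]]' 40;python3 plan2.py 8 0 10 along
```

```text
time: 42.52
position: [0.4287, -0.325, 0.0588]
tool_rot: [0.521, 0.477, -0.415, 0.573]
ft_force: [0.4, -0.5, 0.3]
grip_width: 0.0008
t 42.52 chute-frame tcp mm [-86.9   0.1  11.3] grip 0.0008 F [ 0.4 -0.5  0.3] q [-0.96  0.64  1.89  0.35  0.54 -1.37]
turn [ 0.01  0.03 -0.17] | then shift [ 1.3 94.9  0.1] | shift present axes [ 1.5 94.8  0.1]
```

```bash
python3 -m inch '[[0,[0,12,0],[0,0,0]],[0,[0,12,0],[0,0,0]],[0,[0,12,0],[0,0,0]],[0,[0,12,0],[0,0,0]],[0,[0,0,0],[0,0,0]]]' 40;python3 plan2.py 8 0 10 along
```

```text
time: 43.15
position: [0.4783, -0.3187, 0.069]
tool_rot: [0.521, 0.478, -0.415, 0.573]
ft_force: [-0.1, -0.6, 0.5]
grip_width: 0.0005
t 43.15 chute-frame tcp mm [-35.8   0.6  11.3] grip 0.0005 F [-0.1 -0.6  0.5] q [-0.87  0.65  1.8   0.3   0.6  -1.23]
turn [ 0.03 -0.02 -0.13] | then shift [ 1.3 43.8  0.6] | shift present axes [ 1.4 43.8  0.6]
```

```bash
python3 -m inch '[[0,[0,12,0],[0,0,0]],[0,[0,12,0],[0,0,0]],[0,[0,12,0],[0,0,0]],[0,[0,5,0],[0,0,0]],[0,[0,0,0],[0,0,0]]]' 40;python3 plan2.py 8 0 10 along; python3 - <<'E'
from h import *
p,im=look("scene");ds=cuts("scene","pack")
for d in imaging.tip_of("scene","pack"):print(d["confidence"],d["pixel"],ray(d["pixel"],.095,p))
print([d["box"] for d in ds])
E
```

```text
time: 43.78
position: [0.5204, -0.3132, 0.0775]
tool_rot: [0.521, 0.479, -0.415, 0.572]
ft_force: [-1.7, -1.2, 1.0]
grip_width: 0.0003
t 43.77 chute-frame tcp mm [ 7.5  1.3 11.2] grip 0.0003 F [-1.7 -1.2  1. ] q [-0.81  0.66  1.72  0.26  0.66 -1.12]
turn [ 0.04 -0.1  -0.06] | then shift [1.2 0.5 1.3] | shift present axes [1.2 0.5 1.3]
0.65 [197.2, 243.9] [ 0.57133237 -0.30695711  0.095     ]
[[196.3, 246.2, 24.0, 24.2]]
```

```bash
python3 -m inch '[[0,[0,-8,0],[0,0,0]],[0,[-30,0,0],[0,0,0]],[0,[-50,0,0],[0,0,0]],[0,[-50,0,0],[0,0,0]],[70,[0,15,0],[10,0,0]],[70,[0,0,0],[10,0,0]],[70,[0,0,0],[10,0,0]],[70,[0,0,0],[10,0,0]],[70,[0,0,0],[10,0,0]],[70,[0,0,0],[10,0,0]],[70,[0,0,0],[10,0,0]],[70,[0,0,0],[10,0,0]]]' 40; python3 -m inch '[[70,[0,0,0],[10,0,0]],[70,[0,0,0],[0,0,0]]]'; python3 plan2.py 60 0 90 across
python3 - <<'E'
from h import *
p,im=look("wrist","w13")
for d in cuts("wrist","pack"):
    print(d["confidence"],d["box"],fit("pack",[(d["pixels"],p)],ray(d["box"][:2],.1,p),.095,.2))
E
```

```text
time: 45.42
position: [0.4936, -0.3168, 0.2088]
tool_rot: [0.77, 0.083, -0.627, 0.081]
ft_force: [-0.6, 0.3, 0.4]
grip_width: 0.0681
time: 45.68
position: [0.4923, -0.3167, 0.2083]
tool_rot: [0.774, 0.027, -0.633, 0.012]
ft_force: [0.0, -0.7, -0.5]
grip_width: 0.0695
t 45.67 chute-frame tcp mm [  5.6   1.  145.1] grip 0.0695 F [ 0.  -0.7 -0.5] q [-0.85  0.44  1.67  0.21  0.93  0.55]
turn [-3.49 -0.08  0.22] | then shift [ 55.1   1.  -54.4] | shift present axes [ 55.2  -2.1 -54.2]
0.59 [279.0, 148.6, 60.4, 97.0] (array([ 0.5681, -0.3082,  0.1279]), np.float64(0.963))
```

View pics/w13.png

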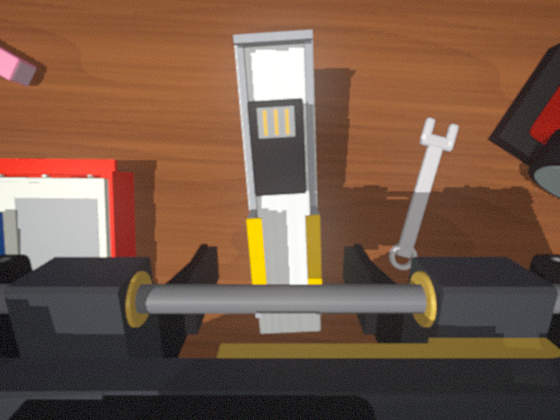

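```bash
python3 -m inch '[[70,[20,-2,-50],[-3.5,0,0]],[70,[20,0,0],[0,0,0]],[70,[0,0,0],[0,0,0]],[70,[0,0,0],[0,0,0]]]' 40; python3 plan2.py 58 0 13 across
```

```text
time: 46.28
position: [0.55, -0.3118, 0.1793]
tool_rot: [0.773, 0.048, -0.631, 0.039]
ft_force: [0.5, -0.1, 0.9]
grip_width: 0.07
t 46.27 chute-frame tcp mm [ 56.7  -0.8 105.1] grip 0.07 F [ 0.5 -0.1  0.9] q [-0.77  0.53  1.59  0.2   0.9   0.56]
turn [ 0.52 -0.14  0.13] | then shift [92.1 -0.8 -1.3] | shift present axes [92.1 -0.6 -1.1]
```

```bash
python3 -m inch '[[70,[30,0,0],[0.5,0,0]],[70,[25,0,0],[0,0,0]],[70,[0,0,0],[0,0,0]],[70,[0,0,0],[0,0,0]]]' 40; python3 plan2.py 58 0 13 across
```

```text
time: 46.78
position: [0.5615, -0.3131, 0.1292]
tool_rot: [0.775, 0.044, -0.629, 0.038]
ft_force: [-0.0, -0.6, 0.4]
grip_width: 0.0702
t 46.77 chute-frame tcp mm [57.8 -3.4 53.8] grip 0.0702 F [-0.  -0.6  0.4] q [-0.76  0.61  1.61  0.22  0.8   0.55]
turn [ 0.06 -0.42 -0.21] | then shift [40.8 -3.4 -0.2] | shift present axes [40.8 -3.6  0.1]
```

```bash
python3 -m inch '[[70,[14,-3.5,0],[0,-0.4,-0.2]],[70,[0,0,0],[0,0,0]],[70,[14,0,0],[0,0,0]],[70,[0,0,0],[0,0,0]],[70,[11,0,0],[0,0,0]],[70,[0,0,0],[0,0,0]]]' 40; python3 plan2.py 58 0 13 across
```

```text
time: 47.52
position: [0.57, -0.3094, 0.0907]
tool_rot: [0.774, 0.044, -0.631, 0.038]
ft_force: [0.5, 0.3, -0.3]
grip_width: 0.0698
t 47.52 chute-frame tcp mm [58.8 -0.7 14.3] grip 0.0698 F [ 0.5  0.3 -0.3] q [-0.74  0.68  1.61  0.23  0.73  0.55]
turn [ 0.09 -0.12 -0.15] | then shift [ 1.3 -0.7  0.8] | shift present axes [ 1.3 -0.7  0.8]
```

```bash
python3 -m inch '[[30,[0,0,0],[0,0,0]],[30,[0,0,0],[0,0,0]],[30,[0,0,0],[0,0,0]],[30,[0,0,0],[0,0,0]],[30,[0,0,0],[0,0,0]]]' 45;python3 plan2.py 58 0 13 across; python3 -m inch '[[30,[-25,0,0],[0,0,0]],[30,[-35,0,0],[0,0,0]],[30,[-40,0,0],[0,0,0]],[30,[-20,0,0],[0,0,0]],[30,[0,0,0],[0,0,0]]]' 45; python3 plan.py .4622 -.0722 .15 92.7
```

```text
time: 48.15
position: [0.57, -0.3093, 0.0909]
tool_rot: [0.774, 0.044, -0.631, 0.038]
ft_force: [0.4, -0.3, -0.4]
grip_width: 0.0456
t 48.15 chute-frame tcp mm [58.8 -0.6 14.5] grip 0.0456 F [ 0.4 -0.3 -0.4] q [-0.74  0.68  1.61  0.23  0.73  0.55]
turn [ 0.08 -0.12 -0.14] | then shift [ 1.5 -0.6  0.8] | shift present axes [ 1.5 -0.6  0.8]
time: 48.78
position: [0.5433, -0.3105, 0.2085]
tool_rot: [0.772, 0.046, -0.634, 0.036]
ft_force: [0.1, -0.6, -2.2]
grip_width: 0.046
t 48.77 tcp [ 0.5433 -0.3105  0.2085] grip 0.046 F [ 0.1 -0.6 -2.2] q [-0.77  0.49  1.57  0.19  0.97  0.58]
turn first (tool deg) [  3.96 -11.22   0.52] | then shift mm [  58.5 -241.9   69.7] | shift in present axes [  47.6 -246.    63.2]
```

```bash
python3 -m inch '[[30,[0,0,0],[2,-5.6,0.3]],[30,[0,0,0],[2,-5.6,0.3]],[30,[0,-50,14],[0,0,0]],[30,[0,-50,14],[0,0,0]],[30,[0,-50,14],[0,0,0]],[30,[0,-50,14],[0,0,0]],[30,[0,-35,10],[0,0,0]],[30,[0,0,0],[0,0,0]],[30,[0,0,0],[0,0,0]]]' 45; python3 plan.py .4630 -.0722 .06 92.7
```

```text
time: 49.9
position: [0.4608, -0.0693, 0.1967]
tool_rot: [-0.7, -0.018, 0.714, -0.012]
ft_force: [0.3, -0.1, -2.3]
grip_width: 0.0454
t 49.9 tcp [ 0.4608 -0.0693  0.1967] grip 0.0454 F [ 0.3 -0.1 -2.3] q [-0.39  0.36  1.83 -0.    0.97  1.14]
turn first (tool deg) [-0.28  1.16  0.53] | then shift mm [136.7   3.   -2.1] | shift in present axes [136.6   4.3  -4.9]
```

```bash
python3 -m inch '[[30,[20,3,-2],[-0.3,1.1,0.5]],[30,[35,0,0],[0,0,0]],[30,[35,0,0],[0,0,0]],[30,[15,0,0],[0,0,0]],[30,[0,0,0],[0,0,0]],[30,[0,0,0],[0,0,0]]]' 45; python3 plan.py .4630 -.0722 .06 92.7
```

```text
time: 50.65
position: [0.4692, -0.08, 0.0874]
tool_rot: [0.709, 0.013, -0.705, 0.015]
ft_force: [-0.5, -0.1, -1.9]
grip_width: 0.0456
t 50.65 tcp [ 0.4692 -0.08    0.0874] grip 0.0456 F [-0.5 -0.1 -1.9] q [-0.4   0.56  1.93 -0.    0.65  1.13]
turn first (tool deg) [-0.4  -0.38 -0.22] | then shift mm [27.4 -8.1  5.8] | shift in present axes [27.3 -8.1  6.1]
```

```bash
python3 -m inch '[[30,[0,-8,6],[-0.4,-0.4,-0.2]],[30,[0,0,0],[0,0,0]],[30,[12,0,0],[0,0,0]],[30,[0,0,0],[0,0,0]],[30,[10,0,0],[0,0,0]],[30,[0,0,0],[0,0,0]]]' 45; python3 plan.py .4630 -.0722 .0585 92.7
```

```text
time: 51.4
position: [0.4641, -0.0724, 0.0657]
tool_rot: [0.708, 0.016, -0.706, 0.018]
ft_force: [-0.7, -0.9, -3.4]
grip_width: 0.0458
t 51.4 tcp [ 0.4641 -0.0724  0.0657] grip 0.0458 F [-0.7 -0.9 -3.4] q [-0.39  0.6   1.95 -0.    0.59  1.13]
turn first (tool deg) [ 0.03 -0.2  -0.12] | then shift mm [ 7.2 -0.3  1.1] | shift in present axes [ 7.2 -0.3  1.1]
```

```bash
python3 -m inch '[[30,[5,0,1],[0,0,0]],[30,[0,0,0],[0,0,0]],[30,[2,0,0],[0,0,0]],[30,[0,0,0],[0,0,0]]]' 45; python3 plan.py .4630 -.0722 .0585 92.7; python3 -m inch '[[62,[0,0,0],[0,0,0]],[62,[0,0,0],[0,0,0]],[62,[0,0,0],[0,0,0]],[62,[-20,0,0],[0,0,0]],[62,[-50,0,0],[0,0,0]],[62,[-60,0,0],[0,0,0]],[62,[-60,0,-40],[0,0,0]],[62,[0,-40,-40],[0,0,0]],[62,[0,0,0],[0,0,0]],[62,[0,0,0],[0,0,0]]]' 40; python3 - <<'E'
from h import *
p,im=look("wrist","w14")
for t,z in(("tray",.038),("pack",.062),("charger",.062)):
    for d in cuts("wrist",t):
        if d["confidence"]>.4:print(t,d["confidence"],d["box"],fit(t,[(d["pixels"],p)],ray(d["box"][:2],.05,p),z))
p,im=look("scene","sc2")
cv2.imwrite("pics/sc2.png",cv2.resize(im[120:320,120:460],None,fx=2.3,fy=2.3)[:,:,::-1])
w=cv2.imread("pics/w14.png")
E
```

```text
time: 51.9
position: [0.4633, -0.0726, 0.0584]
tool_rot: [0.708, 0.016, -0.705, 0.018]
ft_force: [0.4, 0.8, -1.7]
grip_width: 0.0458
t 51.9 tcp [ 0.4633 -0.0726  0.0584] grip 0.0458 F [ 0.4  0.8 -1.7] q [-0.39  0.61  1.96 -0.    0.57  1.13]
turn first (tool deg) [ 0.02 -0.23 -0.13] | then shift mm [-0.1 -0.4  0.3] | shift in present axes [-0.1 -0.4  0.3]
time: 53.15
position: [0.5375, -0.0282, 0.2475]
tool_rot: [0.71, 0.015, -0.704, 0.017]
ft_force: [0.1, -0.0, -0.3]
grip_width: 0.062
tray 0.79 [258.5, 239.9, 206.0, 85.6] (array([ 0.4589, -0.0092,  3.1861]), np.float64(0.548))
pack 0.69 [317.3, 251.1, 45.2, 63.6] (array([ 0.4659, -0.0727,  3.1998]), np.float64(0.847))
pack 0.45 [310.6, 195.9, 10.3, 3.9] (array([ 0.4951, -0.0693,  0.544 ]), np.float64(0.014))
charger 0.87 [204.3, 252.4, 42.7, 62.5] (array([0.4683, 0.0677, 2.495 ]), np.float64(0.442))
```

View pics/sc2.png

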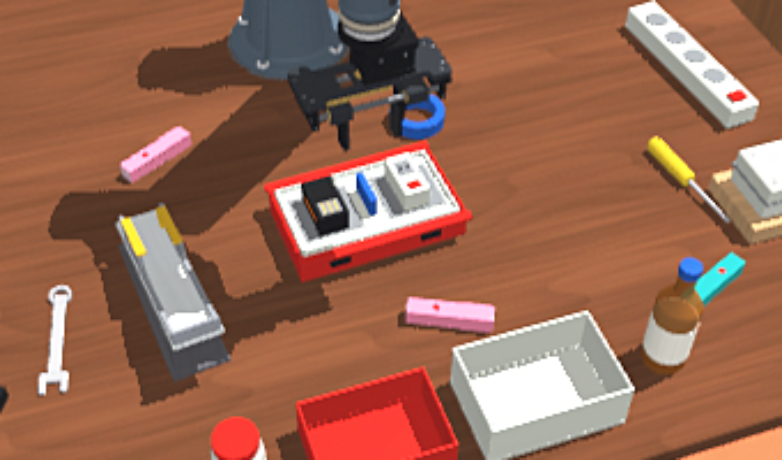

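View pics/w14.png

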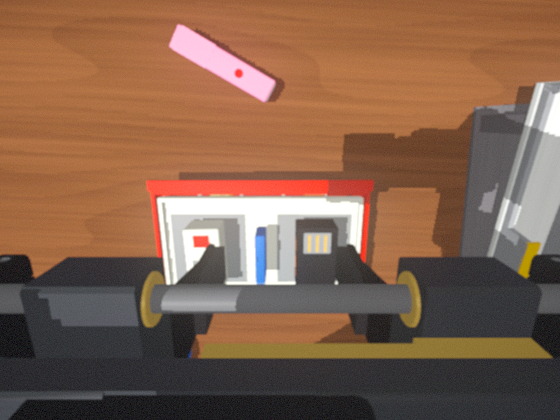

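```bash
python3 - <<'E'
from h import *
p,im=look("scene")
for t,z in(("tray",.038),("pack",.062),("charger",.062)):
    for d in cuts("scene",t)[:1]:print(t,d["confidence"],fit(t,[(d["pixels"],p)],ray(d["box"][:2],.05,p),z))
print(get_obs()["time"],get_obs()["ft_force"],get_obs()["grip_width"]);robot.hand_in()
E
```

```text
tray 0.59 (array([ 0.4534, -0.0093,  3.1836]), np.float64(0.632))
pack 0.74 (array([ 0.4632, -0.074 , -0.0937]), np.float64(0.842))
charger 0.56 (array([0.4511, 0.0559, 0.0882]), np.float64(0.891))
53.6 [ 0.63152899  0.31256091 -0.78106826] 0.061643456881342394
the job is handed in; nothing more can be done
```

I packed the case and handed the job in at about 53.6 s of the 208 s allowed; the hand-in gives no verdict.

Only two lamps were on the bench, yellow and orange. I laid yellow in the +y lane and orange in the −y lane, seated the tray over them, set the charger on the tray's +y square, then pushed the pack up the chute and set it on the −y square. I did not touch the screwdriver, the spanner or the pink and turquoise look-alikes.

| Item | Last check |
|---|---|
| Lamps | In their lanes, a few mm off centre at most, checked before the tray went on |
| Tray | Within about 1 mm of the case's centre and level with its ledges, before it was loaded (silhouette overlap 0.99) |
| Pack | About 64 mm from the handle, about 1 mm off mid-tray in x |
| Charger | About 64 mm from the handle, within 5 mm of mid-tray in x |

- **Disagreement:** once the pack was in place, the pack, charger and gripper partly hid the tray and charger. The fits then were poor, and one put the charger at an odd angle (overlap 0.44). The final scene picture showed both parts flat on their squares and the tray level, and its charger fit (overlap 0.89) agreed with where I had put it. I trusted the picture.
- **At hand-in:** the gripper was open, well above the case, and the force reading was near zero.

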